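# Stand the tipped vials back in their lane and seal every swab in its vial

## Task

The hygiene swabs taken off the sealing line must go to the lab. Stand every vial that has tipped over back upright in the lane among the others, and push each swab hanging in the stand all the way down into an open vial in the lane until its cap sits on the rim: long swabs into tall vials, short swabs into short ones, one to a vial. At the end every vial, the one that was already closed and any left empty included, stands upright in the lane.

Things in the scene. Friction and masses are not known exactly. Their poses are not given: they have to be found in the camera images.
- tall_a: plain white square-bodied tall sample vial without a cap, 26 x 26 mm, 90 mm high, straight body up to 66 mm, then a shoulder and an 18 mm round neck; mouth and neck bore 11 mm round, wider below, solid base 10 mm thick. Origin at the centre of its underside, z along its axis from foot to mouth. Starts standing in the lane.
- tall_a_mouth (a point): centre of the mouth's rim of tall_a, on its axis, 90 mm above its foot
- tall_b: plain white square-bodied tall sample vial without a cap, 26 x 26 mm, 90 mm high, straight body up to 66 mm, then a shoulder and an 18 mm round neck; mouth and neck bore 11 mm round, wider below, solid base 10 mm thick. Origin at the centre of its underside, z along its axis from foot to mouth. Absent when tall_c is there; else it starts standing in the lane.
- tall_b_mouth (a point): centre of the mouth's rim of tall_b, on its axis, 90 mm above its foot
- tall_c: white square-bodied tall sample vial without a cap, 26 x 26 mm, 90 mm high, straight body up to 66 mm, then a shoulder and an 18 mm round neck; mouth and neck bore 11 mm round, wider below, solid base 10 mm thick. Origin at the centre of its underside, z along its axis from foot to mouth. Absent when tall_b is there; else it lies tipped on the mat, foot towards the lane, mouth to the left.
- tall_c_mouth (a point): centre of the mouth's rim of tall_c, on its axis, 90 mm above its foot
- short_a: plain white square-bodied short sample vial without a cap, 26 x 26 mm, 65 mm high, straight body up to 41 mm, then a shoulder and an 18 mm round neck; mouth and neck bore 11 mm round, wider below, solid base 10 mm thick. Origin at the centre of its underside, z along its axis from foot to mouth. Starts standing in the lane.
- short_a_mouth (a point): centre of the mouth's rim of short_a, on its axis, 65 mm above its foot
- short_c: plain white square-bodied short sample vial without a cap, 26 x 26 mm, 65 mm high, straight body up to 41 mm, then a shoulder and an 18 mm round neck; mouth and neck bore 11 mm round, wider below, solid base 10 mm thick. Origin at the centre of its underside, z along its axis from foot to mouth. Starts lying tipped over on the mat, foot towards the lane and mouth to the left.
- short_c_mouth (a point): centre of the mouth's rim of short_c, on its axis, 65 mm above its foot
- closed_tall: tall vial like the others (90 mm high, 26 x 26 mm) already closed by a black cap that stands 39 mm above its rim; one piece. Stands in the lane; one of the two closed vials is there in each start, the other is absent. Origin at the centre of its underside.
- closed_short: short vial like the others (65 mm high, 26 x 26 mm) already closed by a black cap that stands 31 mm above its rim; one piece. Stands in the lane; one of the two closed vials is there in each start, the other is absent. Origin at the centre of its underside.
- long_swab_a: long swab: black cap, 39 mm high in all (flange 19 mm diameter, 7 mm high; above it a round ribbed grip 15 mm diameter), below it a 5 mm white stem with a 7 mm bud, 74 mm from cap underside to bud end; 8 mm plug, 5 mm deep, under the cap. Origin at the centre of the cap's underside, z up out of the cap. Hangs in the stand by its flange; may be absent.
- long_swab_a_bud (a point): end of the bud of long_swab_a, 74 mm below the cap's underside
- long_swab_b: long swab: black cap, 39 mm high in all (flange 19 mm diameter, 7 mm high; above it a round ribbed grip 15 mm diameter), below it a 5 mm white stem with a 7 mm bud, 74 mm from cap underside to bud end; 8 mm plug, 5 mm deep, under the cap. Origin at the centre of the cap's underside, z up out of the cap. Hangs in the stand by its flange; may be absent.
- long_swab_b_bud (a point): end of the bud of long_swab_b, 74 mm below the cap's underside
- short_swab_a: short swab: black cap, 31 mm high in all (flange 19 mm diameter, 7 mm high; above it a round ribbed grip 15 mm diameter), below it a 5 mm white stem with a 7 mm bud, 49 mm from cap underside to bud end; 8 mm plug, 5 mm deep, under the cap. Origin at the centre of the cap's underside, z up out of the cap. Hangs in the stand by its flange; may be absent.
- short_swab_a_bud (a point): end of the bud of short_swab_a, 49 mm below the cap's underside
- short_swab_b: short swab: black cap, 31 mm high in all (flange 19 mm diameter, 7 mm high; above it a round ribbed grip 15 mm diameter), below it a 5 mm white stem with a 7 mm bud, 49 mm from cap underside to bud end; 8 mm plug, 5 mm deep, under the cap. Origin at the centre of the cap's underside, z up out of the cap. Hangs in the stand by its flange; may be absent.
- short_swab_b_bud (a point): end of the bud of short_swab_b, 49 mm below the cap's underside
- vial_lane: fixed lane on the table: aluminium profile 262 mm long (along its x, which points away from the robot), 40 mm wide, with a flat floor 40 mm above the table between two guide strips 30 mm apart, 26 mm high, and end stops as high (free floor 256 mm long). Origin at the middle of its underside; y to the left, z up.
- swab_stand: fixed sheet-steel stand, 196 mm along its y, 46 mm deep, top 100 mm above the table, with four 12 mm square openings in a row at y = -67.5, -22.5, 22.5, 67.5 mm from which the swabs hang. Origin at the middle of its underside. At the right of the robot, in front of the conveyor.
- bench_mat: fixed thin black rubber mat on the table, 320 (x) by 255 (y) by 3 mm, at the left of the conveyor; the lane stands on it and the tipped vials lie on it. The conveyor beside it (x 0.415 to 0.585, y below 0.23) is 85 mm high. Origin at the middle of its underside.
Not all that is in view belongs to the job. Leave any blue or yellow look-alike of the short_a alone.

How it is judged:
By the outcome, as a careful person would: the job done as asked, in the order asked, and still so for the second after the job is handed in, with the robot touching nothing.
Of long_swab_a, long_swab_b, short_swab_a, short_swab_b only 3 to 4 are there at a start; the rules pass over those that are not, and their reading is None.
Of tall_b, tall_c only 1 to 1 are there at a start; the rules pass over those that are not, and their reading is None.
Of closed_tall, closed_short only 1 to 1 are there at a start; the rules pass over those that are not, and their reading is None.
At some moment in a run one of tall_c, short_c may be knocked a few centimetres aside while the robot is not near it.
It also fails if it takes over 210 s, if anything falls off the work surface, if the arm or the gripper's body presses on something with over 40 N, if the wrist force passes 120 N, or if a joint passes its speed limit or range.

## Robot

A 6-joint arm with a two-finger parallel gripper is mounted at the origin on a cart in front of the work surface, level with it; the furniture and walls round the work are solid. World frame = base frame: x ahead of the robot, y to its left, z up, the work surface at z = 0. Lengths are in m, angles in rad, forces in N, time in s.
With the tool pointing down it reaches from about 0.325 to 0.85 m from the base axis. Payload 4.4 kg.
Tool frame: the origin (TCP) lies at the very end of the fingers, on their centre line; the grasp point (between the pads) lies 19 mm behind it; z points along the fingers, x is the direction in which the jaws open and shut, and the axes are right-handed (so a half turn about z gives the same grasp; the last joint's range is limited). The gripper opens to 94 mm and grips with 3 to 60 N. Pads are 16 mm wide; open, the fingers measure 119 mm over their backs; the gripper's body (75 mm by 177 mm) begins 78 mm behind the grasp point.
Start: joints at [-1.448, 0.207, 1.542, -0, 1.393, -0.15], TCP at [0.155, -0.554, 0.205] pointing down, gripper open.
Joint ranges: [-2.73, 2.73], [-0.86, 2.22], [0.23, 2.46], [-1.11, 4.25], [0.08, 2.63], [-2.82, 2.82]. Speed limits (rad/s): [2.79, 2.79, 3.14, 3.14, 3.14, 3.14].

## Interface

Orientations are given as a 3x3 rotation matrix whose columns are the frame's x, y, z axes.
In Python, from bench import * gives the robot as it stands.
- The arm moves only by the tool arm_command, never from a script. Its argument "motion" is a list of rows, each an object of numbers: "dx", "dy", "dz": the shift along the tool's x, y, z in m; "wx", "wy", "wz": the turn, a rotation vector about the tool's x, y, z in degrees; "gripper": the closure in counts, from 0 (fully open) to 255 (shut). A call has 1 to 12 rows; each row shifts and turns the commanded pose from where the row before left it, along the tool's axes as they then stand; what a row does not reach is not made up. A row lasts 1/10 s, in which the tool goes at most 50 mm and 8.59 degrees, less where a joint would pass 70% of its speed; a pose out of reach is approached as far as the arm can. A call is refused whole if a number of a shift passes 0.05 or a number of a turn 8.59, either way. A call with a gripper value outside its range is refused whole. The fingers move at their own pace and stop on an object; "newtons" is the grip in N (left out, the last holds). Time passes only in rows, so rows that do not move let the fingers close. It gives the time, the measured TCP pose, the force and the opening at its end, in the units of the state.
- get_obs(): the state, without advancing time (a new reading comes with each control period).
- get_image(name): name is "side" or "top" or "wrist"; returns the picture (400x640x3 uint8, red, green, blue); there is no depth.
- get_calibration(name): a dict with "camera_matrix" (3x3 intrinsics, pixels), "R" (3x3) and "t" (3): a world point X has camera coordinates R X + t; the wrist camera has in their place "hand_eye" (4x4, takes a point from camera to tool coordinates, whose origin is the TCP and whose axes are the tool frame's). Camera axes: x right, y down, z forward; pixel columns grow to the right and rows downward; lengths in m; the calibration is good to about 2 mm. The wrist camera is an equidistant fisheye: a pixel r from the principal point sees the ray r / f radians off the axis. A picture is of the moment at which its call begins: read the wrist's pose just before it. get_calibration takes no time and is no camera call.
- job_done(): hands the job in, once; it reports no verdict.
The state is a dict: "time_s": time; "joint_pos": joint angles; "qvel": joint speeds; "effort": joint torques, N m; "tcp_pos": TCP position; "tcp_rot": TCP orientation; "force": force on the tool from outside, world axes, zero at the start; "torque": the same for the moment, N m; "width": finger opening in m.
Only numpy, scipy, OpenCV 4.12 (cv2) and the standard library are available. Lean on these libraries where they do the work, as an engineer would, in place of code of your own. Each camera call takes 0.05 s, during which the arm holds its last target. There are 200 camera calls.

## Working session

There is one attempt and no reset: what is moved stays moved. The work goes in short steps, Python scripts to look and compute and a tool call to move; the robot and the scene stay as the last step left them, time stands still between calls to the robot, and variables do not carry over. Pictures are saved under pics/ and viewed, about 12 in all and at most 16, crops included, and the job is handed in when it is done.

Besides the shell and the picture viewer there is one more tool, called after "Call:" in YAML: its name, and indented under it one key for each argument. arm_command: Moves the arm, as the interface text tells. Its arguments: {"type":"object","properties":{"motion":{"type":"array"},"newtons":{"type":"number"}},"required":["motion"]}

```bash
ls; mkdir -p pics
python3 - <<'E'
from bench import *
import cv2,numpy as np
o=get_obs();print(o['time_s'],o['tcp_pos'],o['tcp_rot'],o['width'])
for n in ("side","top","wrist"):
    c=get_calibration(n);print(n,{k:np.round(v,4).tolist() for k,v in c.items()})
    im=get_image(n);cv2.imwrite(f'pics/{n}0.png',im[:,:,::-1])
a=cv2.imread('pics/side0.png');b=cv2.imread('pics/top0.png')
E
```

```text
pics
0.0 [ 0.15533993 -0.55278408  0.20429098] [[ 2.70352393e-01 -9.62761390e-01 -2.97925844e-04]
 [-9.62758821e-01 -2.70352367e-01  2.24736182e-03]
 [-2.24421815e-03 -3.20748911e-04 -9.99997430e-01]] 0.09386698293219112
side {'camera_matrix': [[463.2668, 0.0, 321.2756], [0.0, 463.2668, 209.1793], [0.0, 0.0, 1.0]], 'R': [[-0.9747, -0.2229, -0.0142], [-0.082, 0.4163, -0.9055], [0.2077, -0.8815, -0.424]], 't': [0.5211, 0.1153, 1.3735]}
top {'camera_matrix': [[495.1395, 0.0, 313.2049], [0.0, 495.1395, 203.5911], [0.0, 0.0, 1.0]], 'R': [[0.0137, -0.9999, 0.0045], [-0.996, -0.014, -0.0888], [0.0889, -0.0033, -0.996]], 't': [0.0389, 0.5157, 1.6479]}
wrist {'camera_matrix': [[309.7069, 0.0, 313.6245], [0.0, 309.7069, 197.2823], [0.0, 0.0, 1.0]], 'hand_eye': [[1.0, -0.0007, -0.0002, -0.0002], [0.0007, 0.9677, 0.2523, -0.0728], [0.0, -0.2523, 0.9677, -0.1786], [0.0, 0.0, 0.0, 1.0]]}
```

View pics/side0.png

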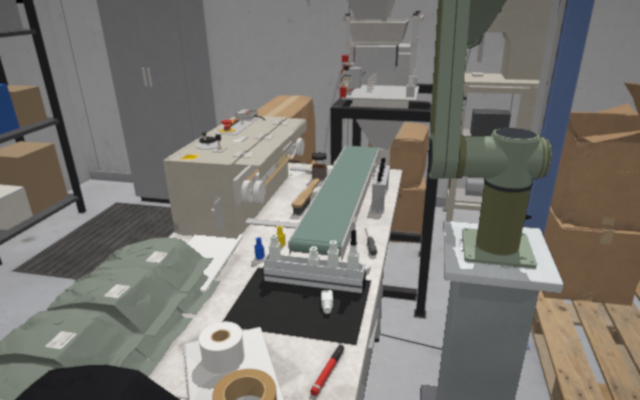

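View pics/top0.png

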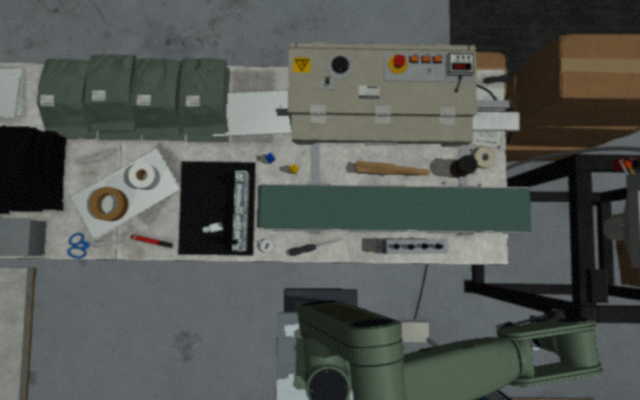

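Side view: the lane is around (315,275) with white vials at (274,247), (313,255) and (333,248), and a black cap near (352,240). One white vial lies at (327,300). Blue (259,248) and yellow (281,237) look-alikes are outside the lane. The stand is at (379,190). Next I'll enlarge these areas.

```bash
cat > h.py <<'E'
from bench import *
import cv2,numpy as np
from scipy.spatial.transform import Rotation as Ro
def save(n,f):
    im=get_image(n)[:,:,::-1].copy();cv2.imwrite(f'pics/{f}.png',im);return im
def ray(n,px,obs=None):
    c=get_calibration(n);K=c['camera_matrix'];u=np.array([(px[0]-K[0,2])/K[0,0],(px[1]-K[1,2])/K[1,1]])
    if n!='wrist':
        d=c['R'].T@np.array([u[0],u[1],1]);return -c['R'].T@c['t'],d/np.linalg.norm(d)
    th=np.linalg.norm(u);d=np.array([*(u/max(th,1e-9)*np.sin(th)),np.cos(th)])
    H=c['hand_eye'];R=np.array(obs['tcp_rot']);return R@H[:3,3]+obs['tcp_pos'],R@H[:3,:3]@d
def plane(n,px,z,obs=None):
    o,d=ray(n,px,obs);return o+d*(z-o[2])/d[2]
def proj(n,X,obs=None):
    c=get_calibration(n);K=c['camera_matrix'];X=np.array(X,float)
    if n!='wrist': p=c['R']@X+c['t'];return K[:2,:2]@(p[:2]/p[2])+K[:2,2]
    H=c['hand_eye'];R=np.array(obs['tcp_rot']);p=H[:3,:3].T@(R.T@(X-obs['tcp_pos'])-H[:3,3])
    r=np.linalg.norm(p[:2]);return K[:2,:2]@(p[:2]/max(r,1e-9)*np.arctan2(r,p[2]))+K[:2,2]
def R0(yaw): # tool down, tool x at yaw
    c,s=np.cos(yaw),np.sin(yaw);return np.array([[c,s,0],[s,-c,0],[0,0,-1.]])
def plan(pos,R=None):
    "remaining shift in tool axes & turn (deg)"
    o=get_obs();A=np.array(o['tcp_rot']);d=A.T@(np.array(pos)-o['tcp_pos'])
    w=Ro.from_matrix(A.T@(A if R is None else R)).as_rotvec(degrees=True)
    print('d',np.round(d,4),'w',np.round(w,2));return d,w
E
python3 - <<'E'
from h import *
a=cv2.imread('pics/side0.png');b=cv2.imread('pics/top0.png')
def cr(im,x,y,w,h):return cv2.resize(im[y:y+h,x:x+w],(400,300),interpolation=cv2.INTER_CUBIC)
cv2.imwrite('pics/m1.png',np.vstack([np.hstack([cr(a,240,220,140,105),cr(a,350,145,60,75)]),np.hstack([cr(b,175,155,128,96),cr(b,370,225,88,40)])]))
print('stand L/R', plane('top',(386,245),.1),plane('top',(446,245),.1))
print('lane', plane('top',(240,170),.066),plane('top',(240,252),.066),'lying',plane('top',(212,228),.016),plane('side',(327,300),.016))
E
```

```text
stand L/R [ 0.37866123 -0.18812495  0.1       ] [ 0.38129031 -0.38011244  0.1       ]
lane [0.61931551 0.28964161 0.066     ] [0.34968682 0.28241716 0.066     ] lying [0.42836134 0.38599189 0.016     ] [0.434511   0.37420135 0.016     ]
```

View pics/m1.png

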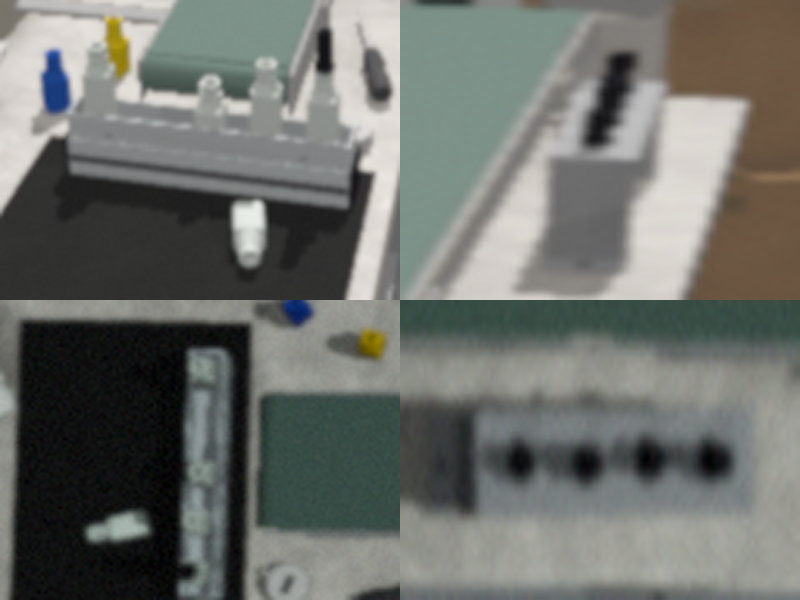

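One lying vial (short_c). In the lane, from far to near: tall at side (274,247), short (313,255), tall (333,248), closed_tall with a black cap (352,240). All four stand openings are filled. What could be mistaken: the blue (259,248) and yellow (281,237) vials, both outside the lane. The white ones are mine. I'm moving over the stand to look.

Call:
arm_command:
  motion:
    - {"dx": -0.0224,"dy": -0.0322}
    - {"dx": -0.0224,"dy": -0.0322}
    - {"dx": -0.0224,"dy": -0.0322}
    - {"dx": -0.0224,"dy": -0.0322}
    - {"dx": -0.0224,"dy": -0.0322}
    - {"dx": -0.0224,"dy": -0.0322}
    - {"dx": -0.0224,"dy": -0.0322}
    - {"dx": -0.0224,"dy": -0.0322}
    - {"dx": -0.0224,"dy": -0.0322}

```text
$.motion[0]: bad value
```

Call:
arm_command:
  motion:
    - {"wz": -8.25}
    - {"wz": -8.25}
    - {"wz": -8.25}
    - {"wz": -8.25}
    - {"wz": -8.25}
    - {"wz": -8.25}
    - {"wz": -8.25}
    - {"wz": -8.25}
    - {"wz": -8.25}
    - {}
    - {}

```text
$.motion[0]: bad value
```

Run:
```python
from h import *
o=get_obs();print(o['time_s'],o['tcp_pos'],np.round(o['tcp_rot'],3),o['joint_pos'])
im=save('wrist','w1')
```

```text
0.15 [ 0.1553952  -0.55296459  0.20456028] [[ 0.27  -0.963 -0.   ]
 [-0.963 -0.27   0.002]
 [-0.002 -0.    -1.   ]] [-1.44749580e+00  2.07244870e-01  1.54259537e+00  2.15924004e-05
  1.39350750e+00 -1.50482638e-01]
```

View pics/w1.png

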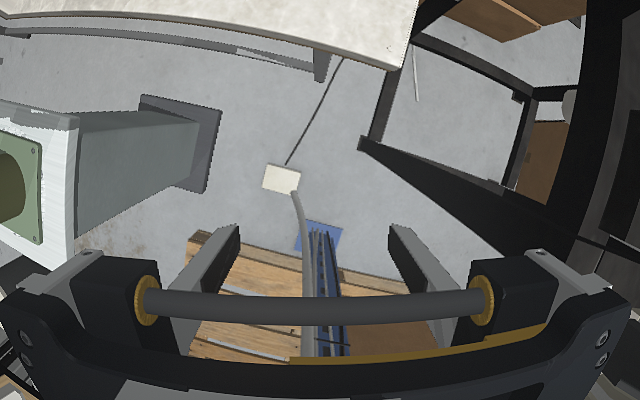

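That picture (4th) shows only the floor, because the rows were refused and the arm hasn't moved. The finger tips appear at about (230,235) and (400,235). I'll try full rows.

Call:
arm_command:
  motion:
    - {"dx": -0.0224,"dy": -0.0322,"dz": 0,"wx": 0,"wy": 0,"wz": 0,"gripper": 0}

```text
time_s: 0.3
tcp_pos: [0.1785, -0.5255, 0.2051]
tcp_rot: [[0.266, -0.964, -0.001], [-0.964, -0.266, -0.002], [0.001, 0.001, -1.0]]
force: [1.1, -0.4, 0.1]
width: 0.0943
```

Call:
arm_command:
  motion:
    - {"dx": -0.0224,"dy": -0.0322,"dz": 0,"wx": 0,"wy": 0,"wz": 0,"gripper": 0}
    - {"dx": -0.0224,"dy": -0.0322,"dz": 0,"wx": 0,"wy": 0,"wz": 0,"gripper": 0}
    - {"dx": -0.0224,"dy": -0.0322,"dz": 0,"wx": 0,"wy": 0,"wz": 0,"gripper": 0}
    - {"dx": -0.0224,"dy": -0.0322,"dz": 0,"wx": 0,"wy": 0,"wz": 0,"gripper": 0}
    - {"dx": -0.0224,"dy": -0.0322,"dz": 0,"wx": 0,"wy": 0,"wz": 0,"gripper": 0}
    - {"dx": -0.0224,"dy": -0.0322,"dz": 0,"wx": 0,"wy": 0,"wz": 0,"gripper": 0}
    - {"dx": -0.0224,"dy": -0.0322,"dz": 0,"wx": 0,"wy": 0,"wz": 0,"gripper": 0}
    - {"dx": -0.0224,"dy": -0.0322,"dz": 0,"wx": 0,"wy": 0,"wz": 0,"gripper": 0}

```text
time_s: 1.1
tcp_pos: [0.3807, -0.2797, 0.2054]
tcp_rot: [[0.27, -0.963, 0.0], [-0.963, -0.27, -0.0], [0.0, -0.0, -1.0]]
force: [-0.7, -0.2, -0.0]
width: 0.0941
```

Call:
arm_command:
  motion:
    - {"dx": 0,"dy": 0,"dz": 0,"wx": 0,"wy": 0,"wz": -8.25,"gripper": 0}
    - {"dx": 0,"dy": 0,"dz": 0,"wx": 0,"wy": 0,"wz": -8.25,"gripper": 0}
    - {"dx": 0,"dy": 0,"dz": 0,"wx": 0,"wy": 0,"wz": -8.25,"gripper": 0}
    - {"dx": 0,"dy": 0,"dz": 0,"wx": 0,"wy": 0,"wz": -8.25,"gripper": 0}
    - {"dx": 0,"dy": 0,"dz": 0,"wx": 0,"wy": 0,"wz": -8.25,"gripper": 0}
    - {"dx": 0,"dy": 0,"dz": 0,"wx": 0,"wy": 0,"wz": -8.25,"gripper": 0}
    - {"dx": 0,"dy": 0,"dz": 0,"wx": 0,"wy": 0,"wz": -8.25,"gripper": 0}
    - {"dx": 0,"dy": 0,"dz": 0,"wx": 0,"wy": 0,"wz": -8.25,"gripper": 0}
    - {"dx": 0,"dy": 0,"dz": 0,"wx": 0,"wy": 0,"wz": -8.25,"gripper": 0}
    - {"dx": 0,"dy": 0,"dz": 0,"wx": 0,"wy": 0,"wz": 0,"gripper": 0}
    - {"dx": 0,"dy": 0,"dz": 0,"wx": 0,"wy": 0,"wz": 0,"gripper": 0}

```text
time_s: 2.2
tcp_pos: [0.3799, -0.281, 0.2053]
tcp_rot: [[1.0, -0.004, -0.0], [-0.004, -1.0, 0.0], [-0.0, -0.0, -1.0]]
force: [0.5, -0.3, 0.5]
width: 0.0938
```

Run:
```python
from h import *
o=get_obs();print(o['time_s'],o['tcp_pos'],np.round(o['tcp_rot'],3),o['joint_pos'])
np.save('o2.npy',o,allow_pickle=True)
im=save('wrist','w2')
```

```text
2.2 [ 0.37986767 -0.2810292   0.20529982] [[ 1.    -0.004 -0.   ]
 [-0.004 -1.     0.   ]
 [-0.    -0.    -1.   ]] [-8.20405907e-01 -1.45834484e-02  1.78333655e+00  9.46872581e-06
  1.37315942e+00 -8.16359729e-01]
```

View pics/w2.png

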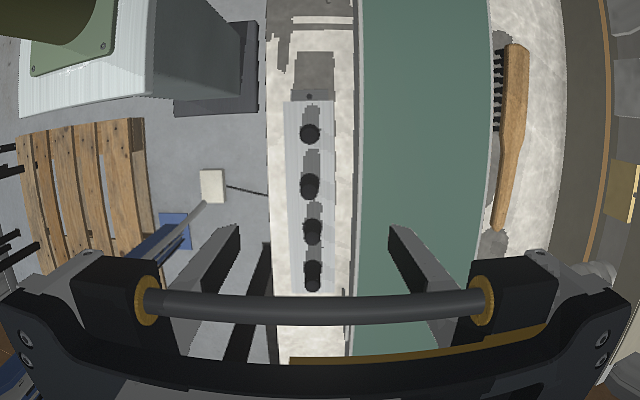

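Wrist view: the stand top spans columns 285–335, and the caps are at (310,133), (309,186), (312,232) and (312,275). Now I'll measure them.

Run:
```python
from h import *
o=np.load('o2.npy',allow_pickle=True).item()
im=cv2.imread('pics/w2.png');g=im.max(2)
m=(g<62).astype(np.uint8);m[:, :285]=0;m[:,336:]=0;m[:100]=0;m[298:]=0
n,l,s,c=cv2.connectedComponentsWithStats(m)
for i in range(1,n):
    if s[i,4]>40: print(s[i],c[i],'z.1',plane('wrist',c[i],.12,o).round(4))
# stand edges at several rows
for r in (110,155,210,255,290):
    print(r,g[r,278:344:2])
z=cv2.resize(im[90:300,270:350],None,fx=3.8,fy=2.8,interpolation=cv2.INTER_CUBIC)
cv2.imwrite('pics/z2.png',np.hstack([z[:300],z[288:588]]))
```

```text
[300 124  20  21 307] [309.25081433 133.50814332] z.1 [ 0.3761 -0.2208  0.12  ]
[300 173  19  27 400] [309.065 185.775] z.1 [ 0.3756 -0.2662  0.12  ]
[303 218  19  27 384] [311.88541667 230.84635417] z.1 [ 0.3778 -0.3081  0.12  ]
[304 260  18  32 460] [312.07173913 275.05869565] z.1 [ 0.3776 -0.354   0.12  ]
[285 297  51   1  51] [310. 297.] z.1 [ 0.3754 -0.3795  0.12  ]
110 [209 206 206 170 178 175 176 177 174 175 180 173 177 151 110 112 111 113
 110 113 107 177 176 177 177 175 167 180 162 202 210 209 209]
155 [220 222 225 216 178 183 183 182 184 180 185 181 184 187 107 109 110 110
 110 110 110 167 190 181 184 183 182 187 157 205 216 213 220]
210 [219 221 223 221 223 189 190 188 188 187 184 188 183 189 171 107 111 108
 112 109 110 108 134 189 188 186 187 191 170 224 220 222 225]
255 [224 223 223 227 229 225 192 196 189 191 191 189 190 197  99 106 108 108
 107 111 105 102 197 188 189 188 188 193 191 202 204 203 212]
290 [217 212 211 216 213 211 218 197 196 188 191 193 188 195 174  43  48  51
  48  34 145 202 192 197 191 190 192 191 193 197 183 186  73]
```

View pics/z2.png

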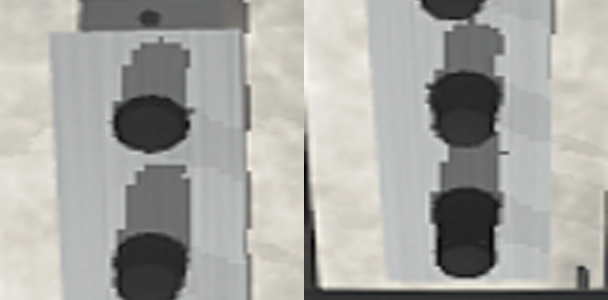

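Run:
```python
from h import *
o=np.load('o2.npy',allow_pickle=True).item()
print('stand edges',[plane('wrist',p,.1,o).round(4)[:2] for p in ((284,110),(334,110),(289,255),(334,255))],'end',plane('wrist',(310,101),.1,o).round(4),plane('wrist',(310,288),.1,o).round(4))
g=cv2.imread('pics/w2.png').max(2)
for (x,y0,y1) in ((309,115,150),(309,165,208),(312,210,252),(312,252,297)):
    col=g[y0:y1,x-2:x+3].mean(1);r=np.where(col<75)[0];a,b=y0+r[0]-.5,y0+r[-1]+.5
    yc=plane('wrist',(x,a),.107,o)[1]-.0095
    oo,d=ray('wrist',(x,b),o);t=(yc-.0075-oo[1])/d[1];zt=(oo+t*d)[2]
    print(a,b,'yc',yc.round(4),'ztop',zt.round(4),'x',plane('wrist',(x+.5,(a+b)/2),.12,o)[0].round(4))
    print('   widths',[ (k,int((g[k,x-15:x+16]<75).sum())) for k in range(int(a),int(b)+1,4)])
```

```text
stand edges [array([ 0.353 , -0.1998]), array([ 0.3983, -0.2002]), array([ 0.3543, -0.3419]), array([ 0.3997, -0.3421])] end [ 0.3766 -0.1919  0.1   ] [ 0.3751 -0.381   0.1   ]
123.5 143.5 yc -0.2219 ztop 0.1186 x 0.3763
   widths [(123, 0), (127, 15), (131, 19), (135, 20), (139, 18), (143, 5)]
172.5 199.5 yc -0.2662 ztop 0.1382 x 0.3759
   widths [(172, 0), (176, 14), (180, 18), (184, 19), (188, 18), (192, 17), (196, 13)]
217.5 244.5 yc -0.3091 ztop 0.1317 x 0.3783
   widths [(217, 0), (221, 15), (225, 18), (229, 18), (233, 15), (237, 16), (241, 14)]
259.5 291.5 yc -0.353 ztop 0.1398 x 0.378
   widths [(259, 0), (263, 15), (267, 17), (271, 17), (275, 15), (279, 15), (283, 15), (287, 15), (291, 6)]
```

From near to far: swab 1 (y −0.2215) is short, 2 (−0.266) long, 3 (−0.309) short, 4 (−0.353) long, at x ≈ 0.377. The hole spacing and the cap heights agree with the description. Swab 1's height reading is weak because the camera was directly above it. The tipped vial comes first, so I'm moving to look at the lane.

Call:
arm_command:
  motion:
    - {"dx": 0.0067,"dy": -0.0458,"dz": -0.0038,"wx": 0,"wy": 0,"wz": 0,"gripper": 0}
    - {"dx": 0.0067,"dy": -0.0458,"dz": -0.0038,"wx": 0,"wy": 0,"wz": 0,"gripper": 0}
    - {"dx": 0.0067,"dy": -0.0458,"dz": -0.0038,"wx": 0,"wy": 0,"wz": 0,"gripper": 0}
    - {"dx": 0.0067,"dy": -0.0458,"dz": -0.0038,"wx": 0,"wy": 0,"wz": 0,"gripper": 0}
    - {"dx": 0.0067,"dy": -0.0458,"dz": -0.0038,"wx": 0,"wy": 0,"wz": 0,"gripper": 0}
    - {"dx": 0.0067,"dy": -0.0458,"dz": -0.0038,"wx": 0,"wy": 0,"wz": 0,"gripper": 0}
    - {"dx": 0.0067,"dy": -0.0458,"dz": -0.0038,"wx": 0,"wy": 0,"wz": 0,"gripper": 0}
    - {"dx": 0.0067,"dy": -0.0458,"dz": -0.0038,"wx": 0,"wy": 0,"wz": 0,"gripper": 0}
    - {"dx": 0.0067,"dy": -0.0458,"dz": -0.0038,"wx": 0,"wy": 0,"wz": 0,"gripper": 0}
    - {"dx": 0.0067,"dy": -0.0458,"dz": -0.0038,"wx": 0,"wy": 0,"wz": 0,"gripper": 0}
    - {"dx": 0.0067,"dy": -0.0458,"dz": -0.0038,"wx": 0,"wy": 0,"wz": 0,"gripper": 0}
    - {"dx": 0.0067,"dy": -0.0458,"dz": -0.0038,"wx": 0,"wy": 0,"wz": 0,"gripper": 0}

```text
time_s: 3.45
tcp_pos: [0.4609, 0.2704, 0.2513]
tcp_rot: [[1.0, -0.003, 0.0], [-0.003, -1.0, -0.0], [0.0, 0.0, -1.0]]
force: [0.3, -1.8, 0.2]
width: 0.0943
```

Call:
arm_command:
  motion:
    - {"dx": 0,"dy": 0,"dz": 0,"wx": 0,"wy": 0,"wz": 0,"gripper": 0}
    - {"dx": 0,"dy": 0,"dz": 0,"wx": 0,"wy": 0,"wz": 0,"gripper": 0}

```text
time_s: 3.65
tcp_pos: [0.4606, 0.2689, 0.2506]
tcp_rot: [[1.0, -0.0, -0.001], [-0.0, -1.0, -0.001], [-0.001, 0.001, -1.0]]
force: [-0.8, -0.4, 0.9]
width: 0.094
```

Run:
```python
from h import *
o=get_obs();print(o['time_s'],o['tcp_pos'],np.round(o['tcp_rot'],3),o['joint_pos'])
np.save('o3.npy',o,allow_pickle=True)
im=save('wrist','w3')
```

```text
3.65 [0.46060709 0.26892079 0.25064888] [[ 1.    -0.    -0.001]
 [-0.    -1.    -0.001]
 [-0.001  0.001 -1.   ]] [ 3.66516963e-01  8.59051375e-02  1.58495649e+00 -6.07021247e-04
  1.47176369e+00  3.66613471e-01]
```

View pics/w3.png

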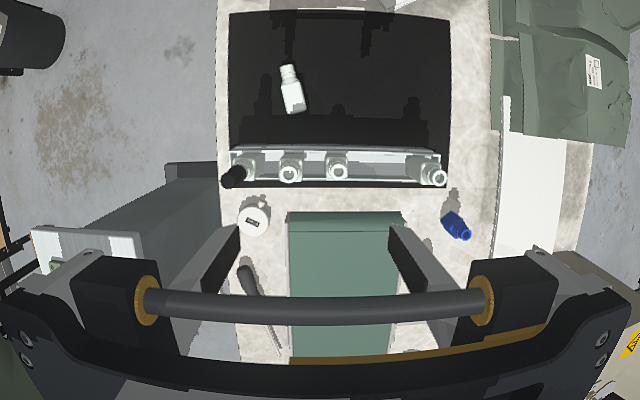

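Wrist view: the tipped vial is at (290,90). The lane mouths are at about (290,173), (337,171) and (438,177), the closed vial's cap is at (233,177), and the blue one is outside at (457,228). Now I'll measure these.

Run:
```python
from h import *
o=np.load('o3.npy',allow_pickle=True).item()
im=cv2.imread('pics/w3.png');g=im.min(2)
m=np.zeros(g.shape,np.uint8);m[50:125,265:325]=(g[50:125,265:325]>110)
cs=max(cv2.findContours(m,0,2)[0],key=cv2.contourArea)
P=np.array([plane('wrist',p[0],.02,o)[:2] for p in cs],np.float32)*1000
r=cv2.minAreaRect(P);print('rect mm',r)
M=P.mean(0);_,_,V=np.linalg.svd(P-M);ax=V[0]*np.sign(V[0][1]);t=P@ax;u=P@[ax[1],-ax[0]]
print('axis',ax,'foot t',t.min(),'mouth',t.max(),'side',u.min(),u.max())
for k in range(6):
    s=(t-t.min()>k*11)&(t-t.min()<k*11+11)
    if s.any(): print(k*11,u[s].min(),u[s].max())
# lane rims: threshold dark bores
z=cv2.resize(im[145:195,215:455],None,fx=3.3,fy=3.3,interpolation=cv2.INTER_CUBIC)
z2=cv2.resize(im[50:125,255:335],None,fx=4,fy=4,interpolation=cv2.INTER_CUBIC)
c=np.zeros((165+300,z.shape[1],3),np.uint8);c[:165]=z;c[165:,:320]=z2
cv2.imwrite('pics/z3.png',c)
for x in (.35,.48,.61):
  print('lane y line check',x,proj('wrist',(x,.271,.066),o).round(1),proj('wrist',(x,.301,.066),o).round(1))
```

```text
rect mm ((430.2106018066406, 382.6454772949219), (26.62181282043457, 65.13971710205078), 13.502447128295898)
axis [-0.2029183   0.97919565] foot t 254.76486 mouth 319.9919 side 486.07236 512.9672
0 486.31833 512.9672
11 486.24808 512.78033
22 486.07236 512.41223
33 486.171 511.77795
44 489.65155 507.8792
55 489.8378 506.97934
lane y line check 0.35 [224.1 178.7] [222.8 154.4]
lane y line check 0.48 [330.3 178.1] [330.6 153.2]
lane y line check 0.61 [433. 179.] [434.7 155.3]
```

View pics/z3.png

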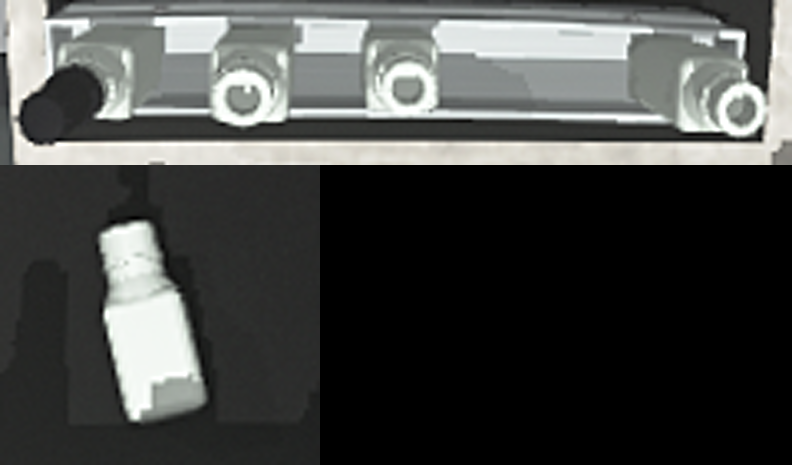

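```bash
cat >> h.py <<'E'
def Rt(yaw,tilt):  # tool down with x at yaw, then turned about tool x by tilt(deg)
    return R0(np.radians(yaw))@Ro.from_euler('x',tilt,degrees=True).as_matrix()
E
python3 - <<'E'
from h import *
o=np.load('o3.npy',allow_pickle=True).item()
for n,p,z in(('tall_b',(288.6,174.4),.13),('short_a',(338.9,171.4),.105),('tall_a',(439.2,177.4),.13),('lanefarstripbot',(215+400/3.3,145+112/3.3),.066),('upper strip',(215+400/3.3,145+24/3.3),.066),('lane L end',(215+48/3.3,145+60/3.3),.066),('lane R end',(215+745/3.3,145+40/3.3),.066)):
    print(n,plane('wrist',p,z,o).round(4))
ax=np.array([-.233,.972,0]);c=np.array([.4302,.3826,.016]);foot=c-.0325*ax
for tilt in (-45,45): print(tilt,Rt(13.5,tilt).round(2).tolist())
g=foot+.030*ax
R=Rt(13.5,45) if Rt(13.5,45)[1,2]<0 else Rt(13.5,-45)
tip=g+R[:,2]*.007;print('grasp',g,'tip',tip,'approach',tip-R[:,2]*.10)
plan(tip-R[:,2]*.10,R)
E
```

```text
tall_b [0.4355 0.2873 0.13  ]
short_a [0.487  0.2859 0.105 ]
tall_a [0.5907 0.2853 0.13  ]
lanefarstripbot [0.4871 0.27   0.066 ]
upper strip [0.4867 0.3021 0.066 ]
lane L end [0.3581 0.2901 0.066 ]
lane R end [0.6186 0.299  0.066 ]
-45 [[0.97, 0.17, 0.17], [0.23, -0.69, -0.69], [0.0, 0.71, -0.71]]
45 [[0.97, 0.17, -0.17], [0.23, -0.69, 0.69], [0.0, -0.71, -0.71]]
grasp [0.4307825 0.38017   0.016    ] tip [0.431938   0.37535701 0.01105025] approach [0.41543092 0.44411395 0.08176093]
d [-0.0453 -0.1763  0.1687] w [-44.73   5.39 -12.86]
```

Vial mouths: tall_b (0.4355, 0.287), short_a (0.487, 0.286), tall_a (0.591, 0.285). The lane centre is at y ≈ 0.286, and the strip gap reads 32 mm against 30 nominal, which is fine. short_c is 26.6×65 mm as it should be. I'll grip it with the tool tilted −45°, turn it 90° about the jaw axis, and set it at x ≈ 0.539.

Call:
arm_command:
  motion:
    - {"dx": -0.0113,"dy": -0.044,"dz": 0,"wx": 0,"wy": 0,"wz": 0,"gripper": 0}
    - {"dx": -0.0113,"dy": -0.044,"dz": 0,"wx": 0,"wy": 0,"wz": 0,"gripper": 0}
    - {"dx": -0.0113,"dy": -0.044,"dz": 0,"wx": 0,"wy": 0,"wz": 0,"gripper": 0}
    - {"dx": -0.0113,"dy": -0.044,"dz": 0,"wx": 0,"wy": 0,"wz": 0,"gripper": 0}
    - {"dx": 0,"dy": 0,"dz": 0,"wx": 0,"wy": 0,"wz": -6.75,"gripper": 0}
    - {"dx": 0,"dy": 0,"dz": 0,"wx": 0,"wy": 0,"wz": -6.75,"gripper": 0}
    - {"dx": 0,"dy": 0,"dz": 0,"wx": -7.5,"wy": 0,"wz": 0,"gripper": 0}
    - {"dx": 0,"dy": 0,"dz": 0,"wx": -7.5,"wy": 0,"wz": 0,"gripper": 0}
    - {"dx": 0,"dy": 0,"dz": 0,"wx": -7.5,"wy": 0,"wz": 0,"gripper": 0}
    - {"dx": 0,"dy": 0,"dz": 0,"wx": -7.5,"wy": 0,"wz": 0,"gripper": 0}
    - {"dx": 0,"dy": 0,"dz": 0,"wx": -7.5,"wy": 0,"wz": 0,"gripper": 0}
    - {"dx": 0,"dy": 0,"dz": 0,"wx": -7.5,"wy": 0,"wz": 0,"gripper": 0}

```text
time_s: 4.9
tcp_pos: [0.4171, 0.4431, 0.2523]
tcp_rot: [[0.973, 0.16, 0.164], [0.229, -0.686, -0.691], [0.002, 0.71, -0.704]]
force: [0.4, 0.4, 0.6]
width: 0.0939
```

Call:
arm_command:
  motion:
    - {"dx": 0,"dy": 0,"dz": 0,"wx": 0,"wy": 0,"wz": 0,"gripper": 0}
    - {"dx": 0,"dy": 0,"dz": 0,"wx": 0,"wy": 0,"wz": 0,"gripper": 0}

```text
time_s: 5.1
tcp_pos: [0.4164, 0.4432, 0.2499]
tcp_rot: [[0.973, 0.164, 0.162], [0.231, -0.688, -0.688], [-0.002, 0.707, -0.707]]
force: [0.7, 0.6, -0.3]
width: 0.0942
```

Run:
```python
from h import *
R=Rt(13.5,-45);tip=np.array([.432,.3754,.0112])
print(get_obs()['joint_pos'])
plan(tip-R[:,2]*.06,R);plan(tip,R)
im=save('top','t4')
m=np.zeros(im.shape[:2],np.uint8);m[185:250,183:228]=im[185:250,183:228].min(2)>110
n,l,s,c=cv2.connectedComponentsWithStats(m);print(s,c,[plane('top',q,.02) for q in c[1:]])
```

```text
[ 0.9693349   0.65810999  1.02824508 -0.60429477  1.97275273  0.64380772]
d [-0.0002 -0.1196  0.158 ] w [-0.    0.19 -0.04]
d [ 0.     -0.1196  0.218 ] w [-0.    0.19 -0.04]
[[     0      0    640    400 255903]
 [   203    223     19      9     97]] [[319.54050167 199.48934557]
 [212.64948454 227.60824742]] [array([0.42956015, 0.38305154, 0.02      ])]
```

The vial hasn't moved since. I'll approach and grip.

Call:
arm_command:
  motion:
    - {"dx": 0,"dy": -0.03,"dz": 0.0395,"wx": 0,"wy": 0,"wz": 0,"gripper": 60}
    - {"dx": 0,"dy": -0.03,"dz": 0.0395,"wx": 0,"wy": 0,"wz": 0,"gripper": 60}
    - {"dx": 0,"dy": -0.03,"dz": 0.0395,"wx": 0,"wy": 0,"wz": 0,"gripper": 60}
    - {"dx": 0,"dy": -0.0296,"dz": 0.0395,"wx": 0,"wy": 0,"wz": 0,"gripper": 60}
    - {"dx": 0,"dy": 0,"dz": 0.02,"wx": 0,"wy": 0,"wz": 0,"gripper": 60}
    - {"dx": 0,"dy": 0,"dz": 0.02,"wx": 0,"wy": 0,"wz": 0,"gripper": 60}
    - {"dx": 0,"dy": 0,"dz": 0.01,"wx": 0,"wy": 0,"wz": 0,"gripper": 60}
    - {"dx": 0,"dy": 0,"dz": 0.01,"wx": 0,"wy": 0,"wz": 0,"gripper": 60}
    - {"dx": 0,"dy": 0,"dz": 0,"wx": 0,"wy": 0,"wz": 0,"gripper": 60}
    - {"dx": 0,"dy": 0,"dz": 0,"wx": 0,"wy": 0,"wz": 0,"gripper": 60}

```text
time_s: 6.15
tcp_pos: [0.4328, 0.3774, 0.0137]
tcp_rot: [[0.973, 0.163, 0.165], [0.232, -0.69, -0.686], [0.002, 0.706, -0.708]]
force: [-0.2, 0.3, -0.1]
width: 0.072
```

Call:
arm_command:
  motion:
    - {"dx": 0,"dy": 0,"dz": 0,"wx": 0,"wy": 0,"wz": 0,"gripper": 255}
    - {"dx": 0,"dy": 0,"dz": 0,"wx": 0,"wy": 0,"wz": 0,"gripper": 255}
    - {"dx": 0,"dy": 0,"dz": 0,"wx": 0,"wy": 0,"wz": 0,"gripper": 255}
    - {"dx": 0,"dy": 0,"dz": 0,"wx": 0,"wy": 0,"wz": 0,"gripper": 255}
    - {"dx": 0,"dy": 0,"dz": 0,"wx": 0,"wy": 0,"wz": 0,"gripper": 255}
    - {"dx": 0,"dy": 0,"dz": 0,"wx": 0,"wy": 0,"wz": 0,"gripper": 255}
    - {"dx": 0,"dy": 0,"dz": 0,"wx": 0,"wy": 0,"wz": 0,"gripper": 255}
    - {"dx": 0,"dy": 0,"dz": 0,"wx": 0,"wy": 0,"wz": 0,"gripper": 255}
  newtons: 25

```text
time_s: 6.95
tcp_pos: [0.4321, 0.3768, 0.0123]
tcp_rot: [[0.973, 0.164, 0.164], [0.232, -0.688, -0.688], [-0.0, 0.707, -0.707]]
force: [-0.1, -0.2, 0.2]
width: 0.0257
```

Run:
```python
from h import *
o=get_obs();print(o['time_s'],o['width'],o['tcp_pos'],o['force'])
# final: vial at (.539,.286), foot z, held at 30mm above foot, tip 7mm beyond
R=Rt(0,45)
for z in (.20,.043): plan(np.array([.539,.286,z+.030])+R[:,2]*.007,R)
```

```text
6.95 0.025736162065893332 [0.4320832  0.37679449 0.01226079] [-0.13120056 -0.20315212  0.19458072]
d [ 0.084   0.2271 -0.0739] w [8.954e+01 1.000e-02 1.492e+01]
d [0.084  0.1161 0.0371] w [8.954e+01 1.000e-02 1.492e+01]
```

Call:
arm_command:
  motion:
    - {"dx": 0,"dy": 0.014,"dz": -0.014,"wx": 0,"wy": 0,"wz": 0,"gripper": 255}
    - {"dx": 0,"dy": 0.028,"dz": -0.028,"wx": 0,"wy": 0,"wz": 0,"gripper": 255}
    - {"dx": 0,"dy": 0.028,"dz": -0.028,"wx": 0,"wy": 0,"wz": 0,"gripper": 255}
    - {"dx": 0,"dy": 0.028,"dz": -0.028,"wx": 0,"wy": 0,"wz": 0,"gripper": 255}
    - {"dx": 0,"dy": 0.028,"dz": -0.028,"wx": 0,"wy": 0,"wz": 0,"gripper": 255}

```text
time_s: 7.45
tcp_pos: [0.432, 0.3767, 0.1936]
tcp_rot: [[0.973, 0.164, 0.165], [0.232, -0.688, -0.687], [0.001, 0.707, -0.708]]
force: [-0.3, 0.6, -0.6]
width: 0.026
```

Call:
arm_command:
  motion:
    - {"dx": 0,"dy": 0,"dz": 0,"wx": 8.1,"wy": 0,"wz": 0,"gripper": 255}
    - {"dx": 0,"dy": 0,"dz": 0,"wx": 8.1,"wy": 0,"wz": 0,"gripper": 255}
    - {"dx": 0,"dy": 0,"dz": 0,"wx": 8.1,"wy": 0,"wz": 0,"gripper": 255}
    - {"dx": 0,"dy": 0,"dz": 0,"wx": 8.1,"wy": 0,"wz": 0,"gripper": 255}
    - {"dx": 0,"dy": 0,"dz": 0,"wx": 8.1,"wy": 0,"wz": 0,"gripper": 255}
    - {"dx": 0,"dy": 0,"dz": 0,"wx": 8.1,"wy": 0,"wz": 0,"gripper": 255}
    - {"dx": 0,"dy": 0,"dz": 0,"wx": 8.1,"wy": 0,"wz": 0,"gripper": 255}
    - {"dx": 0,"dy": 0,"dz": 0,"wx": 8.1,"wy": 0,"wz": 0,"gripper": 255}
    - {"dx": 0,"dy": 0,"dz": 0,"wx": 8.1,"wy": 0,"wz": 0,"gripper": 255}
    - {"dx": 0,"dy": 0,"dz": 0,"wx": 8.1,"wy": 0,"wz": 0,"gripper": 255}
    - {"dx": 0,"dy": 0,"dz": 0,"wx": 8.1,"wy": 0,"wz": 0,"gripper": 255}
    - {"dx": 0,"dy": 0,"dz": 0,"wx": 0,"wy": 0,"wz": 0,"gripper": 255}

```text
time_s: 8.65
tcp_pos: [0.4316, 0.3736, 0.1884]
tcp_rot: [[0.974, 0.161, -0.163], [0.228, -0.7, 0.677], [-0.005, -0.696, -0.718]]
force: [-0.3, 0.8, -1.0]
width: 0.0262
```

Run:
```python
from h import *
o=get_obs();print(o['time_s'],o['width'],o['tcp_pos'],np.round(o['tcp_rot'],3),o['joint_pos'])
R=Rt(0,45);A=o['tcp_rot']
print('rotvec world', Ro.from_matrix(R@A.T).as_rotvec(degrees=True),'tool',Ro.from_matrix(A.T@R).as_rotvec(degrees=True))
plan(np.array([.539,.286,.12+.030])+R[:,2]*.005,R)
```

```text
8.65 0.026223903676042944 [0.4316157  0.37356383 0.18836744] [[ 0.974  0.161 -0.163]
 [ 0.228 -0.7    0.677]
 [-0.005 -0.696 -0.718]] [ 0.1134854   0.19133412  1.81362407  0.78781446  1.34384329 -0.38453216]
rotvec world [  0.93666851  -0.19373977 -13.21006286] tool [0.93666851 9.47791973 9.20393032]
d [ 0.0856  0.1052 -0.0442] w [0.94 9.48 9.2 ]
```

Call:
arm_command:
  motion:
    - {"dx": 0,"dy": 0,"dz": 0,"wx": 0.5,"wy": 4.75,"wz": 4.6,"gripper": 255}
    - {"dx": 0,"dy": 0,"dz": 0,"wx": 0.5,"wy": 4.75,"wz": 4.6,"gripper": 255}
    - {"dx": 0,"dy": 0,"dz": 0,"wx": 0,"wy": 0,"wz": 0,"gripper": 255}

```text
time_s: 8.95
tcp_pos: [0.4293, 0.377, 0.1909]
tcp_rot: [[1.0, 0.009, -0.001], [0.007, -0.707, 0.708], [0.005, -0.707, -0.707]]
force: [-0.6, -1.0, -0.3]
width: 0.0256
```

Call:
arm_command:
  motion:
    - {"dx": 0.036,"dy": 0,"dz": 0,"wx": 0,"wy": 0,"wz": 0,"gripper": 255}
    - {"dx": 0.036,"dy": 0,"dz": 0,"wx": 0,"wy": 0,"wz": 0,"gripper": 255}
    - {"dx": 0.035,"dy": 0,"dz": 0,"wx": 0,"wy": 0,"wz": 0,"gripper": 255}
    - {"dx": 0,"dy": 0,"dz": 0,"wx": 0,"wy": 0,"wz": 0,"gripper": 255}

```text
time_s: 9.35
tcp_pos: [0.5442, 0.3775, 0.193]
tcp_rot: [[1.0, 0.012, 0.005], [0.005, -0.706, 0.708], [0.012, -0.708, -0.706]]
force: [0.5, 1.0, -0.1]
width: 0.0259
```

Run:
```python
from h import *
o=get_obs();print(o['time_s'],o['width'],o['tcp_pos'],np.round(o['tcp_rot'],3),o['joint_pos'])
a=save('side','s5');b=save('wrist','w5');t=save('top','t5')
R=Rt(0,45)
plan(np.array([.539,.286,.13+.030])+R[:,2]*.005,R)
A=cv2.resize(a[180:300,230:390],(440,330),interpolation=cv2.INTER_CUBIC)
T=cv2.resize(t[155:265,180:280],(300,330),interpolation=cv2.INTER_CUBIC)
B=cv2.resize(b,(400,250));c=np.zeros((580,740,3),np.uint8);c[:330,:440]=A;c[:330,440:740]=T;c[330:,:400]=B;cv2.imwrite('pics/m5.png',c)
```

```text
9.35 0.025865974291446412 [0.54422829 0.37747607 0.19297093] [[ 1.     0.012  0.005]
 [ 0.005 -0.706  0.708]
 [ 0.012 -0.708 -0.706]] [ 0.08988788  0.29195781  1.6855797   0.84801778  1.22165049 -0.25040642]
d [-0.0005  0.087  -0.0378] w [-0.09  0.05  0.52]
```

View pics/m5.png

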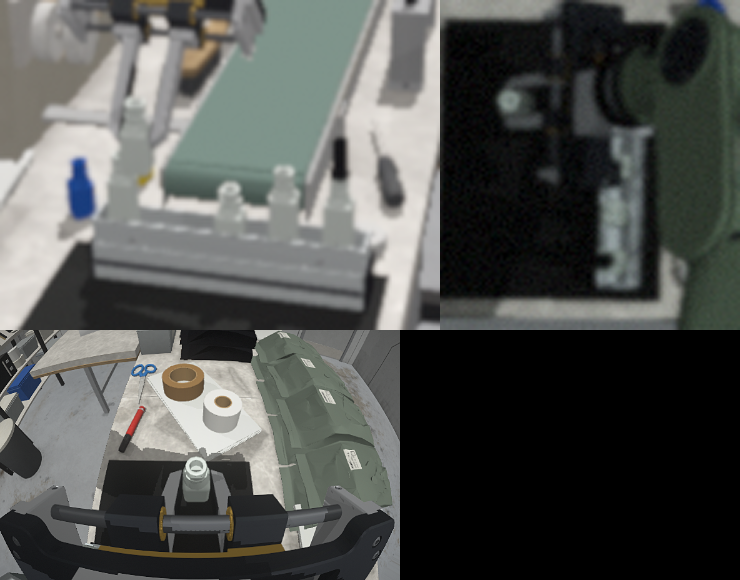

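The vial is held upright, with its mouth near wrist pixel (315,214). Scissors, tape and pen are only clutter on the left. I'll carry it over the lane and check its tilt against the mouth pixel.

Call:
arm_command:
  motion:
    - {"dx": 0,"dy": 0.029,"dz": -0.0126,"wx": 0,"wy": 0,"wz": 0,"gripper": 255}
    - {"dx": 0,"dy": 0.029,"dz": -0.0126,"wx": 0,"wy": 0,"wz": 0.25,"gripper": 255}
    - {"dx": -0.0005,"dy": 0.029,"dz": -0.0126,"wx": 0,"wy": 0,"wz": 0.25,"gripper": 255}
    - {"dx": 0,"dy": 0,"dz": 0,"wx": 0,"wy": 0,"wz": 0,"gripper": 255}
    - {"dx": 0,"dy": 0,"dz": 0,"wx": 0,"wy": 0,"wz": 0,"gripper": 255}

```text
time_s: 10.0
tcp_pos: [0.5383, 0.2892, 0.1565]
tcp_rot: [[1.0, -0.003, 0.001], [-0.002, -0.705, 0.709], [-0.001, -0.709, -0.705]]
force: [-0.1, 0.2, -0.5]
width: 0.0259
```

Run:
```python
from h import *
o=get_obs();print(o['tcp_pos'],np.round(o['tcp_rot'],3))
R=Rt(0,45)
plan(np.array([.539,.286,.13+.030])+R[:,2]*.005,R)
plan(np.array([.539,.286,.045+.030])+R[:,2]*.005,R)
b=save('wrist','w6');g=b.min(2)
g2=cv2.GaussianBlur(g,(3,3),0)
for h in (.005,.007,.009):
  X=o['tcp_pos']-np.array(o['tcp_rot'])[:,2]*h+[0,0,.035];print(h,proj('wrist',X,o))
m=np.zeros(g.shape,np.uint8);m[180:260,270:360]=(g[180:260,270:360]>150)
cs=max(cv2.findContours(m,0,2)[0],key=cv2.contourArea);print(cv2.boundingRect(cs))
cv2.imwrite('pics/z6.png',cv2.resize(b[180:270,260:370],None,fx=4,fy=4))
```

```text
[0.53830517 0.28920256 0.15647188] [[ 1.    -0.003  0.001]
 [-0.002 -0.705  0.709]
 [-0.001 -0.709 -0.705]]
d [ 0.0007 -0.0002  0.0002] w [-0.16 -0.03 -0.15]
d [0.0008 0.06   0.0602] w [-0.16 -0.03 -0.15]
0.005 [313.86910159 214.49267114]
0.007 [313.87217617 215.71530392]
0.009 [313.8753252  216.96840766]
(295, 202, 40, 41)
```

View pics/z6.png

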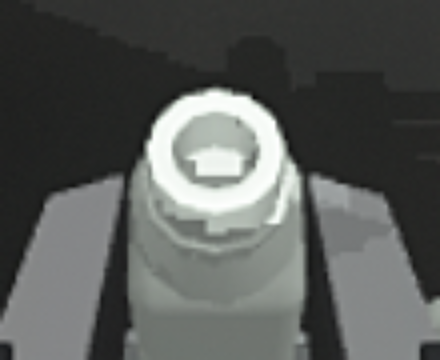

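The rim centre is at (314,217.5) against a predicted 214.5–217, so the vial is upright. I'll lower it into the lane.

Call:
arm_command:
  motion:
    - {"dx": 0.0008,"dy": 0.0115,"dz": 0.0125,"wx": 0,"wy": 0,"wz": 0,"gripper": 255}
    - {"dx": 0,"dy": 0.01,"dz": 0.01,"wx": 0,"wy": 0,"wz": 0,"gripper": 255}
    - {"dx": 0,"dy": 0.01,"dz": 0.01,"wx": 0,"wy": 0,"wz": 0,"gripper": 255}
    - {"dx": 0,"dy": 0.007,"dz": 0.007,"wx": 0,"wy": 0,"wz": 0,"gripper": 255}
    - {"dx": 0,"dy": 0.005,"dz": 0.005,"wx": 0,"wy": 0,"wz": 0,"gripper": 255}
    - {"dx": 0,"dy": 0.005,"dz": 0.005,"wx": 0,"wy": 0,"wz": 0,"gripper": 255}
    - {"dx": 0,"dy": 0,"dz": 0,"wx": 0,"wy": 0,"wz": 0,"gripper": 255}

```text
time_s: 10.75
tcp_pos: [0.5391, 0.2898, 0.0856]
tcp_rot: [[1.0, -0.004, -0.0], [-0.002, -0.705, 0.709], [-0.003, -0.709, -0.705]]
force: [-0.4, -0.6, -0.2]
width: 0.0261
```

Call:
arm_command:
  motion:
    - {"dx": 0,"dy": 0.004,"dz": 0.004,"wx": 0,"wy": 0,"wz": 0,"gripper": 255}
    - {"dx": 0,"dy": 0.004,"dz": 0.004,"wx": 0,"wy": 0,"wz": 0,"gripper": 255}
    - {"dx": 0,"dy": 0.002,"dz": 0.002,"wx": 0,"wy": 0,"wz": 0,"gripper": 255}
    - {"dx": 0,"dy": 0,"dz": 0,"wx": 0,"wy": 0,"wz": 0,"gripper": 255}

```text
time_s: 11.15
tcp_pos: [0.5394, 0.2899, 0.0722]
tcp_rot: [[1.0, -0.003, 0.0], [-0.002, -0.705, 0.709], [-0.002, -0.709, -0.705]]
force: [0.0, -0.6, -0.8]
width: 0.0258
```

Call:
arm_command:
  motion:
    - {"dx": 0,"dy": 0.001,"dz": 0.001,"wx": 0,"wy": 0,"wz": 0,"gripper": 255}
    - {"dx": 0,"dy": 0.001,"dz": 0.001,"wx": 0,"wy": 0,"wz": 0,"gripper": 255}
    - {"dx": 0,"dy": 0,"dz": 0,"wx": 0,"wy": 0,"wz": 0,"gripper": 255}

```text
time_s: 11.45
tcp_pos: [0.5397, 0.2899, 0.0698]
tcp_rot: [[1.0, -0.002, 0.001], [-0.002, -0.705, 0.709], [-0.001, -0.709, -0.705]]
force: [0.3, -0.9, -0.9]
width: 0.0258
```

Call:
arm_command:
  motion:
    - {"dx": 0,"dy": 0.001,"dz": 0.001,"wx": 0,"wy": 0,"wz": 0,"gripper": 255}
    - {"dx": 0,"dy": 0.001,"dz": 0.001,"wx": 0,"wy": 0,"wz": 0,"gripper": 255}
    - {"dx": 0,"dy": 0,"dz": 0,"wx": 0,"wy": 0,"wz": 0,"gripper": 255}

```text
time_s: 11.75
tcp_pos: [0.5399, 0.29, 0.0674]
tcp_rot: [[1.0, -0.002, 0.001], [-0.002, -0.705, 0.709], [-0.001, -0.709, -0.705]]
force: [-1.2, 0.0, 2.1]
width: 0.0256
```

Run:
```python
from h import *
o=get_obs();print(o['tcp_pos'],o['force'],o['torque'])
```

```text
[0.53994727 0.29000553 0.0674251 ] [-1.21496502  0.01531534  2.13900588] [-0.18079895 -0.01164666  0.03307369]
```

The foot is on the lane floor (2 N). I'll release and back out.

Call:
arm_command:
  motion:
    - {"dx": 0,"dy": 0,"dz": 0,"wx": 0,"wy": 0,"wz": 0,"gripper": 150}
    - {"dx": 0,"dy": 0,"dz": 0,"wx": 0,"wy": 0,"wz": 0,"gripper": 150}
    - {"dx": 0,"dy": 0,"dz": 0,"wx": 0,"wy": 0,"wz": 0,"gripper": 150}
    - {"dx": 0,"dy": 0,"dz": 0,"wx": 0,"wy": 0,"wz": 0,"gripper": 150}
    - {"dx": 0,"dy": 0,"dz": -0.01,"wx": 0,"wy": 0,"wz": 0,"gripper": 150}
    - {"dx": 0,"dy": 0,"dz": -0.02,"wx": 0,"wy": 0,"wz": 0,"gripper": 150}
    - {"dx": 0,"dy": 0,"dz": -0.04,"wx": 0,"wy": 0,"wz": 0,"gripper": 150}
    - {"dx": 0,"dy": 0,"dz": -0.04,"wx": 0,"wy": 0,"wz": 0,"gripper": 150}
    - {"dx": 0,"dy": 0,"dz": -0.04,"wx": 0,"wy": 0,"wz": 0,"gripper": 150}

```text
time_s: 12.65
tcp_pos: [0.5393, 0.1822, 0.1742]
tcp_rot: [[1.0, -0.002, 0.001], [-0.002, -0.706, 0.709], [-0.001, -0.709, -0.706]]
force: [0.9, -0.3, -0.5]
width: 0.0387
```

Call:
arm_command:
  motion:
    - {"dx": 0,"dy": -0.02,"dz": -0.02,"wx": -7.5,"wy": 0,"wz": 0,"gripper": 150}
    - {"dx": 0,"dy": -0.02,"dz": -0.02,"wx": -7.5,"wy": 0,"wz": 0,"gripper": 150}
    - {"dx": 0,"dy": 0,"dz": -0.02,"wx": -7.5,"wy": 0,"wz": 0,"gripper": 150}
    - {"dx": 0,"dy": 0,"dz": 0,"wx": -7.5,"wy": 0,"wz": 0,"gripper": 150}
    - {"dx": 0,"dy": 0,"dz": 0,"wx": -7.5,"wy": 0,"wz": 0,"gripper": 150}
    - {"dx": 0,"dy": 0,"dz": 0,"wx": -7.5,"wy": 0,"wz": 0,"gripper": 150}
    - {"dx": 0,"dy": 0,"dz": 0,"wx": 0,"wy": 0,"wz": 0,"gripper": 150}
    - {"dx": 0,"dy": 0,"dz": 0,"wx": 0,"wy": 0,"wz": 0,"gripper": 150}

```text
time_s: 13.45
tcp_pos: [0.5392, 0.1776, 0.2465]
tcp_rot: [[1.0, -0.001, -0.001], [-0.001, -1.0, 0.004], [-0.001, -0.004, -1.0]]
force: [-0.7, -0.3, 0.1]
width: 0.0388
```

Run:
```python
from h import *
o=get_obs();print(o['time_s'],o['tcp_pos'],np.round(o['tcp_rot'],3),o['joint_pos'],o['width'])
plan((.377,-.2215,.20),R0(0)); plan((.377,-.2215,.109),R0(0))
plan((.47,.24,.26),R0(0))
```

```text
13.45 [0.53922361 0.17758175 0.24648688] [[ 1.    -0.001 -0.001]
 [-0.001 -1.     0.004]
 [-0.001 -0.004 -1.   ]] [0.16335072 0.16214104 1.50846318 0.00389936 1.47176141 0.16393413] 0.03883144396430254
d [-0.1618  0.3994  0.0452] w [-0.21  0.08 -0.06]
d [-0.1616  0.3997  0.1362] w [-0.21  0.08 -0.06]
d [-0.0693 -0.0624 -0.0132] w [-0.21  0.08 -0.06]
```

Run:
```python
from h import *
o=get_obs();np.save('o7.npy',o,allow_pickle=True)
im=save('wrist','w7')
z=cv2.resize(im[60:170,185:385],None,fx=4,fy=4,interpolation=cv2.INTER_CUBIC);cv2.imwrite('pics/z7.png',z)
for n,X in(('b',(.4355,.2873,.13)),('sa',(.487,.286,.105)),('sc',(.54,.286,.105)),('ta',(.5907,.2853,.13)),('cl',(.386,.286,.169))):
    p=proj('wrist',X,o);print(n,p.round(1),((p-[185,60])*4).round(0))
```

```text
b [207.8  85.3] [ 91. 101.]
sa [263.2  86. ] [313. 104.]
sc [314.8  84.9] [519. 100.]
ta [368.3  83.8] [733.  95.]
cl [144.6  88.6] [-162.  114.]
```

View pics/z7.png

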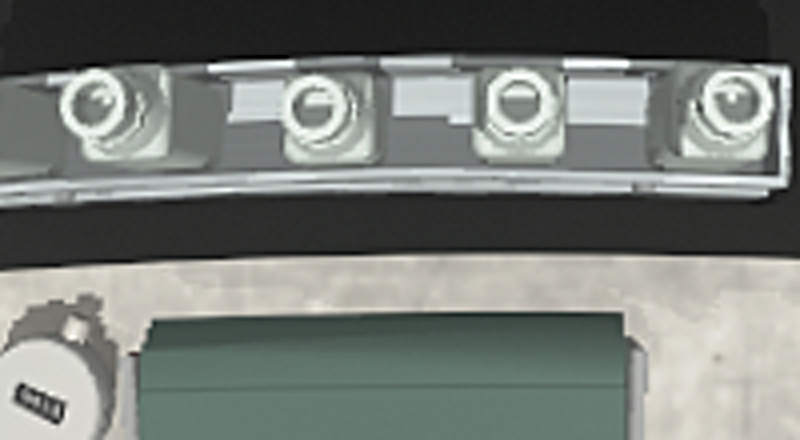

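Picture 11: short_c stands upright in the lane at crop (520,102). The other mouths are at (93,104), (316,107) and (737,105), within 1–2.5 px of prediction. Next is the first short swab.

Call:
arm_command:
  motion:
    - {"dx": -0.018,"dy": 0.0444,"dz": 0.003,"wx": 0,"wy": 0,"wz": 0,"gripper": 130}
    - {"dx": -0.018,"dy": 0.0444,"dz": 0.003,"wx": 0,"wy": 0,"wz": 0,"gripper": 130}
    - {"dx": -0.018,"dy": 0.0444,"dz": 0.003,"wx": 0,"wy": 0,"wz": 0,"gripper": 130}
    - {"dx": -0.018,"dy": 0.0444,"dz": 0.003,"wx": 0,"wy": 0,"wz": 0,"gripper": 130}
    - {"dx": -0.018,"dy": 0.0444,"dz": 0.003,"wx": -0.2,"wy": 0,"wz": 0,"gripper": 130}
    - {"dx": -0.018,"dy": 0.0444,"dz": 0.003,"wx": 0,"wy": 0,"wz": 0,"gripper": 130}
    - {"dx": -0.018,"dy": 0.0444,"dz": 0.003,"wx": 0,"wy": 0,"wz": 0,"gripper": 130}
    - {"dx": -0.018,"dy": 0.0444,"dz": 0.003,"wx": 0,"wy": 0,"wz": 0,"gripper": 130}
    - {"dx": -0.018,"dy": 0.0444,"dz": 0.003,"wx": 0,"wy": 0,"wz": 0,"gripper": 130}
    - {"dx": 0,"dy": 0,"dz": 0,"wx": 0,"wy": 0,"wz": 0,"gripper": 130}
    - {"dx": 0,"dy": 0,"dz": 0,"wx": 0,"wy": 0,"wz": 0,"gripper": 130}

```text
time_s: 14.6
tcp_pos: [0.3752, -0.2234, 0.2188]
tcp_rot: [[1.0, -0.009, -0.001], [-0.009, -1.0, 0.001], [-0.001, -0.001, -1.0]]
force: [-0.6, -0.9, -0.1]
width: 0.0463
```

Run:
```python
from h import *
o=np.load('o7.npy',allow_pickle=True).item()
for n,p,z in(('tall_b',(93,104),.13),('short_a',(316,107),.105),('short_c',(520,102),.105),('tall_a',(737,105),.13)):
    print(n,plane('wrist',np.array(p)/4+[185,60]-.4,z,o).round(4))
o=get_obs();print(o['tcp_pos'],o['width'])
plan((.377,-.2215,.109),R0(0))
im=save('wrist','w8');g=im.max(2)
m=(g<62).astype(np.uint8);m[:, :285]=0;m[:,336:]=0;m[:60]=0;m[298:]=0
n,l,s,c=cv2.connectedComponentsWithStats(m)
for i in range(1,n):
    if s[i,4]>100: print(s[i],c[i])
for yy in(-.2215,-.266,-.309,-.353): print(yy,proj('wrist',(.377,yy,.107),o),proj('wrist',(.377,yy,.135),o))
```

```text
tall_b [0.4355 0.287  0.13  ]
short_a [0.4874 0.2856 0.105 ]
short_c [0.5398 0.2858 0.105 ]
tall_a [0.5912 0.2833 0.13  ]
[ 0.37519211 -0.22342739  0.21879227] 0.04628874776739943
d [ 0.0019 -0.0018  0.1098] w [-0.05  0.05 -0.49]
[306 183  19  24 334] [314.7245509  193.99101796]
[306 227  18  29 408] [314.56617647 240.74509804]
[309 265  17  27 357] [317.38095238 277.72268908]
-0.2215 [315.9903919  192.93917529] [316.1732942  200.50771717]
-0.266 [316.30539352 235.90944805] [316.50144385 247.08200478]
-0.309 [316.55492426 273.40341375] [316.75179276 286.95253076]
-0.353 [316.75959907 307.25828927] [316.9492095  322.22269694]
```

Swab 1's extent, rows 183–207, fits a short cap. I'll descend and grip.

Call:
arm_command:
  motion:
    - {"dx": 0.0012,"dy": -0.0018,"dz": 0.03,"wx": 0,"wy": 0,"wz": -0.5,"gripper": 130}
    - {"dx": 0,"dy": 0,"dz": 0.03,"wx": 0,"wy": 0,"wz": 0,"gripper": 130}
    - {"dx": 0,"dy": 0,"dz": 0.025,"wx": 0,"wy": 0,"wz": 0,"gripper": 130}
    - {"dx": 0,"dy": 0,"dz": 0.015,"wx": 0,"wy": 0,"wz": 0,"gripper": 130}
    - {"dx": 0,"dy": 0,"dz": 0.01,"wx": 0,"wy": 0,"wz": 0,"gripper": 130}
    - {"dx": 0,"dy": 0,"dz": 0,"wx": 0,"wy": 0,"wz": 0,"gripper": 130}
    - {"dx": 0,"dy": 0,"dz": 0,"wx": 0,"wy": 0,"wz": 0,"gripper": 130}

```text
time_s: 15.35
tcp_pos: [0.3784, -0.2201, 0.1098]
tcp_rot: [[1.0, 0.008, -0.0], [0.008, -1.0, -0.001], [-0.0, 0.001, -1.0]]
force: [-0.0, -0.4, -0.4]
width: 0.0464
```

Call:
arm_command:
  motion:
    - {"dx": 0,"dy": 0,"dz": 0,"wx": 0,"wy": 0,"wz": 0,"gripper": 255}
    - {"dx": 0,"dy": 0,"dz": 0,"wx": 0,"wy": 0,"wz": 0,"gripper": 255}
    - {"dx": 0,"dy": 0,"dz": 0,"wx": 0,"wy": 0,"wz": 0,"gripper": 255}
    - {"dx": 0,"dy": 0,"dz": 0,"wx": 0,"wy": 0,"wz": 0,"gripper": 255}
    - {"dx": 0,"dy": 0,"dz": 0,"wx": 0,"wy": 0,"wz": 0,"gripper": 255}
    - {"dx": 0,"dy": 0,"dz": 0,"wx": 0,"wy": 0,"wz": 0,"gripper": 255}
  newtons: 25

```text
time_s: 15.95
tcp_pos: [0.3779, -0.2206, 0.1095]
tcp_rot: [[1.0, 0.006, -0.001], [0.006, -1.0, -0.001], [-0.001, 0.001, -1.0]]
force: [-0.2, 1.1, 1.3]
width: 0.0141
```

Call:
arm_command:
  motion:
    - {"dx": 0,"dy": 0,"dz": -0.02,"wx": 0,"wy": 0,"wz": 0,"gripper": 255}
    - {"dx": 0,"dy": 0,"dz": -0.04,"wx": 0,"wy": 0,"wz": 0,"gripper": 255}
    - {"dx": 0,"dy": 0,"dz": -0.04,"wx": 0,"wy": 0,"wz": 0,"gripper": 255}
    - {"dx": 0,"dy": 0,"dz": -0.04,"wx": 0,"wy": 0,"wz": 0,"gripper": 255}
    - {"dx": 0,"dy": 0,"dz": 0,"wx": 0,"wy": 0,"wz": 0,"gripper": 255}

```text
time_s: 16.45
tcp_pos: [0.381, -0.2229, 0.2556]
tcp_rot: [[1.0, 0.006, 0.009], [0.006, -1.0, -0.009], [0.009, 0.009, -1.0]]
force: [0.5, -0.4, -0.1]
width: 0.0137
```

Call:
arm_command:
  motion:
    - {"dx": 0.0135,"dy": -0.0422,"dz": 0,"wx": 0,"wy": 0,"wz": 0,"gripper": 255}
    - {"dx": 0.0135,"dy": -0.0422,"dz": 0,"wx": 0,"wy": 0,"wz": 0,"gripper": 255}
    - {"dx": 0.0135,"dy": -0.0422,"dz": 0,"wx": 0,"wy": 0,"wz": 0,"gripper": 255}
    - {"dx": 0.0135,"dy": -0.0422,"dz": 0,"wx": 0,"wy": 0,"wz": 0,"gripper": 255}
    - {"dx": 0.0135,"dy": -0.0422,"dz": 0,"wx": 0,"wy": 0,"wz": 0,"gripper": 255}
    - {"dx": 0.0135,"dy": -0.0422,"dz": 0,"wx": 0,"wy": 0,"wz": 0,"gripper": 255}
    - {"dx": 0.0135,"dy": -0.0422,"dz": 0,"wx": 0,"wy": 0,"wz": 0,"gripper": 255}
    - {"dx": 0.0135,"dy": -0.0422,"dz": 0,"wx": 0,"wy": 0,"wz": 0,"gripper": 255}
    - {"dx": 0.0135,"dy": -0.0422,"dz": 0,"wx": 0,"wy": 0,"wz": 0,"gripper": 255}
    - {"dx": 0.0135,"dy": -0.0422,"dz": 0,"wx": 0,"wy": 0,"wz": 0,"gripper": 255}
    - {"dx": 0.0135,"dy": -0.0422,"dz": 0,"wx": 0,"wy": 0,"wz": 0,"gripper": 255}
    - {"dx": 0.0135,"dy": -0.0422,"dz": 0,"wx": 0,"wy": 0,"wz": 0,"gripper": 255}

```text
time_s: 17.65
tcp_pos: [0.5364, 0.2888, 0.2471]
tcp_rot: [[1.0, 0.007, -0.003], [0.007, -1.0, -0.002], [-0.003, 0.002, -1.0]]
force: [0.2, 0.0, -0.7]
width: 0.0131
```

Call:
arm_command:
  motion:
    - {"dx": 0,"dy": 0,"dz": 0,"wx": 0,"wy": 0,"wz": 0,"gripper": 255}
    - {"dx": 0,"dy": 0,"dz": 0,"wx": 0,"wy": 0,"wz": 0,"gripper": 255}

```text
time_s: 17.85
tcp_pos: [0.5359, 0.2875, 0.2467]
tcp_rot: [[1.0, 0.008, -0.004], [0.008, -1.0, -0.003], [-0.004, 0.003, -1.0]]
force: [0.3, -0.2, -0.1]
width: 0.0137
```

Run:
```python
from h import *
o=get_obs();print(o['time_s'],o['tcp_pos'],np.round(o['tcp_rot'],3),o['width'])
plan((.5398,.2858,.178),R0(0))
ps=[]
for i in range(5):
    get_image('top'); ps.append(get_obs()['tcp_pos'])
print('noise',np.std(ps,0),np.mean(ps,0))
```

```text
17.85 [0.53589048 0.2874828  0.24669037] [[ 1.     0.008 -0.004]
 [ 0.008 -1.    -0.003]
 [-0.004  0.003 -1.   ]] 0.01367651544771862
d [0.0041 0.0015 0.0687] w [0.15 0.21 0.46]
noise [0.00021743 0.00029533 0.00053601] [0.53627966 0.28600969 0.24802162]
```

Call:
arm_command:
  motion:
    - {"dx": 0.0037,"dy": 0,"dz": 0.03,"wx": 0.1,"wy": 0.2,"wz": 0.4,"gripper": 255}
    - {"dx": 0,"dy": 0,"dz": 0.025,"wx": 0,"wy": 0,"wz": 0,"gripper": 255}
    - {"dx": 0,"dy": 0,"dz": 0.013,"wx": 0,"wy": 0,"wz": 0,"gripper": 255}
    - {"dx": 0,"dy": 0,"dz": 0,"wx": 0,"wy": 0,"wz": 0,"gripper": 255}
    - {"dx": 0,"dy": 0,"dz": 0,"wx": 0,"wy": 0,"wz": 0,"gripper": 255}
    - {"dx": 0,"dy": 0,"dz": 0,"wx": 0,"wy": 0,"wz": 0,"gripper": 255}

```text
time_s: 18.7
tcp_pos: [0.5416, 0.2874, 0.1825]
tcp_rot: [[1.0, -0.001, 0.006], [-0.001, -1.0, 0.002], [0.006, -0.002, -1.0]]
force: [-0.3, -0.5, 0.6]
width: 0.0138
```

Run:
```python
from h import *
o=get_obs();print(o['time_s'],o['tcp_pos'],np.round(o['tcp_rot'],3),o['width'])
im=save('wrist','w9');t=save('top','t9');s=save('side','s9')
np.save('o9.npy',o,allow_pickle=True)
print(proj('wrist',(.5398,.2858,.105),o),proj('wrist',o['tcp_pos'],o),'bud',proj('wrist',o['tcp_pos']+np.array(o['tcp_rot'])[:,2]*.0585,o))
z=cv2.resize(im[90:260,240:400],None,fx=3.4,fy=3.4,interpolation=cv2.INTER_CUBIC)
p=proj('side',(.5398,.2858,.12)).astype(int);print(p)
z2=cv2.resize(s[p[1]-40:p[1]+60,p[0]-30:p[0]+50],(256,578)[:1]+(320,),interpolation=cv2.INTER_CUBIC)
c=np.zeros((578,800,3),np.uint8);c[:,:544]=z;c[:320,544:]=z2;cv2.imwrite('pics/m9.png',c)
```

```text
18.7 [0.54161823 0.28744151 0.18247699] [[ 1.    -0.001  0.006]
 [-0.001 -1.     0.002]
 [ 0.006 -0.002 -1.   ]] 0.013785256750007838
[311.43134074 206.53221479] [314.12534068 238.70759826] bud [314.06603012 211.02880628]
[293 241]
```

View pics/m9.png

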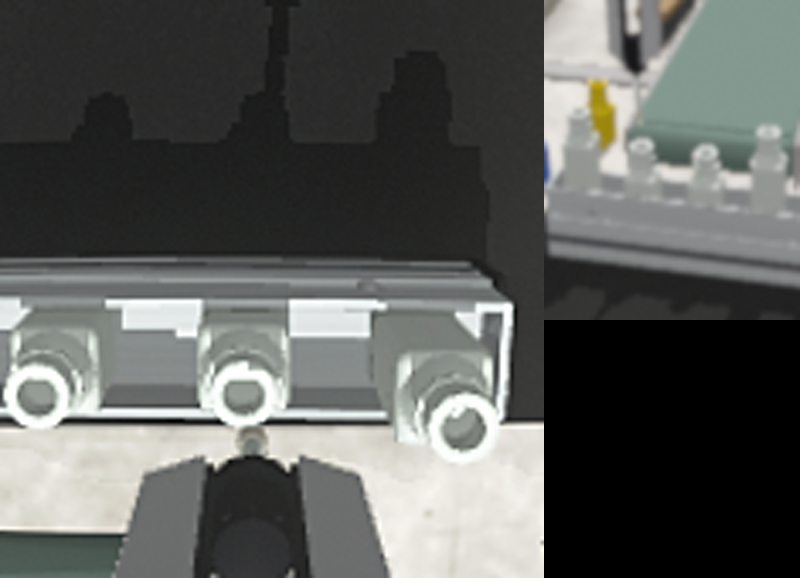

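Picture 12: the mouth of short_c is at (311.8,205.6), as predicted. The bud shows at about (314,217), lower in the picture than an untilted, centred swab would give, so I'm checking the offset and tilt in the hand.

Run:
```python
from h import *
o=np.load('o9.npy',allow_pickle=True).item();I=dict(tcp_rot=np.eye(3),tcp_pos=np.zeros(3))
for n,z in (('captop',-.0215),('flange top',.0025),('underside',.0095),('bud end',.0585)):
    print(n,[ (y,proj('wrist',(0,y,z),I).round(1)[1]) for y in (-.0095,-.0075,-.0035,0,.0035,.0075)])
im=cv2.imread('pics/w9.png');print(im[205:262,314].max(1).tolist());print(im[205:262,310].max(1).tolist())
```

```text
captop [(-0.0095, np.float64(237.5)), (-0.0075, np.float64(240.9)), (-0.0035, np.float64(247.5)), (0, np.float64(253.3)), (0.0035, np.float64(258.9)), (0.0075, np.float64(265.2))]
flange top [(-0.0095, np.float64(223.0)), (-0.0075, np.float64(226.0)), (-0.0035, np.float64(232.0)), (0, np.float64(237.2)), (0.0035, np.float64(242.3)), (0.0075, np.float64(248.1))]
underside [(-0.0095, np.float64(219.4)), (-0.0075, np.float64(222.3)), (-0.0035, np.float64(228.1)), (0, np.float64(233.2)), (0.0035, np.float64(238.2)), (0.0075, np.float64(243.8))]
bud end [(-0.0095, np.float64(199.6)), (-0.0075, np.float64(202.0)), (-0.0035, np.float64(206.8)), (0, np.float64(211.0)), (0.0035, np.float64(215.2)), (0.0075, np.float64(219.9))]
[156, 158, 151, 130, 119, 111, 166, 236, 255, 255, 149, 111, 136, 148, 118, 120, 123, 113, 91, 30, 39, 44, 45, 43, 44, 40, 38, 41, 39, 40, 40, 41, 40, 41, 43, 41, 40, 47, 51, 51, 49, 50, 50, 51, 51, 52, 51, 52, 53, 53, 53, 55, 55, 55, 57, 57, 57]
[156, 156, 154, 145, 117, 111, 137, 223, 255, 255, 230, 175, 156, 159, 159, 183, 175, 187, 182, 103, 37, 37, 42, 44, 43, 41, 40, 40, 39, 39, 38, 39, 39, 38, 39, 38, 39, 37, 45, 50, 51, 49, 50, 49, 51, 50, 51, 52, 52, 52, 52, 55, 55, 55, 57, 56, 57]
```

The swab is tilted about 4.5° in the grip: cap top +0.7 mm, underside +3 mm, bud +7 mm along tool y. I'll turn the wrist by +4.5° about tool x to set it vertical, then recheck.

Call:
arm_command:
  motion:
    - {"dx": -0.0015,"dy": -0.0016,"dz": 0,"wx": 2.3,"wy": 0,"wz": 0,"gripper": 255}
    - {"dx": 0,"dy": 0,"dz": 0,"wx": 2.2,"wy": 0,"wz": 0,"gripper": 255}
    - {"dx": 0,"dy": 0,"dz": 0,"wx": 0,"wy": 0,"wz": 0,"gripper": 255}
    - {"dx": 0,"dy": 0,"dz": 0,"wx": 0,"wy": 0,"wz": 0,"gripper": 255}
    - {"dx": 0,"dy": 0,"dz": 0,"wx": 0,"wy": 0,"wz": 0,"gripper": 255}

```text
time_s: 19.35
tcp_pos: [0.5391, 0.2891, 0.1809]
tcp_rot: [[1.0, -0.0, 0.003], [-0.0, -0.997, 0.079], [0.003, -0.079, -0.997]]
force: [0.6, -0.5, -0.8]
width: 0.0138
```

```bash
cat >> h.py <<'E'
def inv_tool(px,z):  # tool-frame point seen at px, on tool plane z
    I=dict(tcp_rot=np.eye(3),tcp_pos=np.zeros(3));return plane('wrist',px,z,I)
def swab_axis(im,L,col=314):
    "underside & bud-end centres (tool y, z) from the image column; cap underside .0095 past TCP"
    p=cv2.GaussianBlur(im,(3,3),0).max(2)[190:300,col-2:col+3].mean(1)
    d=np.where(p<70)[0][0]+190-.5
    return d,inv_tool((col,d),.0095)[1]+.0095
def ring(im,px,r=14):
    "centre of the bright rim near px"
    x,y=map(int,px);w=im[y-r-4:y+r+5,x-r-4:x+r+5].min(2);m=(w>195).astype(np.uint8)
    n,l,s,c=cv2.connectedComponentsWithStats(m);i=1+np.argmax(s[1:,4])
    q=cv2.findContours((l==i).astype(np.uint8),0,2)[0];q=max(q,key=cv2.contourArea);e=cv2.fitEllipse(cv2.convexHull(q))
    return np.array(e[0])+[x-r-4,y-r-4],e[1]
E
python3 - <<'E'
from h import *
os=[]
for i in range(4): o=get_obs();os.append(o['tcp_pos']);im=save('wrist','w10')
o['tcp_pos']=np.mean(os,0);print(o['tcp_pos'],np.round(o['tcp_rot'],3))
pm=proj('wrist',(.5398,.2858,.105),o);print('mouth pred',pm,'ring',ring(im,pm))
d,y=swab_axis(im,.049);print('flange edge row',d,'axis y at underside',y)
print(im[200:235,314].max(1).tolist())
A=np.array(o['tcp_rot'])
# world pos of underside centre, vertical axis assumed
U=o['tcp_pos']+A@[0,y,.0095];print('underside world',U)
for z in (U[2]-.049,): print('bud end expected upper edge row', proj('wrist',U+[0,.0035,-.049],o), 'centre',proj('wrist',U+[0,0,-.049],o))
E
```

```text
[0.53902199 0.28912107 0.18072635] [[ 1.     0.     0.003]
 [-0.    -0.997  0.079]
 [ 0.003 -0.079 -0.997]]
mouth pred [314.70968157 215.57106382] ring (array([313.94809723, 224.39103699]), (36.24047088623047, 38.439178466796875))
flange edge row 223.5 axis y at underside 0.0028526255252826257
[131, 157, 167, 117, 106, 218, 252, 255, 255, 255, 188, 151, 157, 158, 151, 123, 120, 140, 151, 121, 124, 128, 118, 93, 28, 34, 42, 43, 40, 41, 38, 38, 39, 38, 38]
underside world [0.53904793 0.28702795 0.1710307 ]
bud end expected upper edge row [313.8880388  214.77286798] centre [313.8909053  218.99305514]
```

The bud sits (−0.8, +1.2) mm from the mouth centre. I'll correct that and enter the bore.

Call:
arm_command:
  motion:
    - {"dx": 0.0008,"dy": 0.0012,"dz": 0,"wx": 0,"wy": 0,"wz": 0,"gripper": 255}
    - {"dx": 0,"dy": 0.0008,"dz": 0.01,"wx": 0,"wy": 0,"wz": 0,"gripper": 255}
    - {"dx": 0,"dy": 0.0004,"dz": 0.005,"wx": 0,"wy": 0,"wz": 0,"gripper": 255}
    - {"dx": 0,"dy": 0.0004,"dz": 0.005,"wx": 0,"wy": 0,"wz": 0,"gripper": 255}
    - {"dx": 0,"dy": 0.0004,"dz": 0.005,"wx": 0,"wy": 0,"wz": 0,"gripper": 255}
    - {"dx": 0,"dy": 0,"dz": 0,"wx": 0,"wy": 0,"wz": 0,"gripper": 255}

```text
time_s: 20.15
tcp_pos: [0.539, 0.2873, 0.154]
tcp_rot: [[1.0, -0.001, 0.0], [-0.001, -0.997, 0.078], [0.0, -0.078, -0.997]]
force: [0.1, 0.2, 0.5]
width: 0.0138
```

Call:
arm_command:
  motion:
    - {"dx": 0,"dy": 0.0004,"dz": 0.005,"wx": 0,"wy": 0,"wz": 0,"gripper": 255}
    - {"dx": 0,"dy": 0.0004,"dz": 0.005,"wx": 0,"wy": 0,"wz": 0,"gripper": 255}
    - {"dx": 0,"dy": 0,"dz": 0,"wx": 0,"wy": 0,"wz": 0,"gripper": 255}

```text
time_s: 20.45
tcp_pos: [0.5392, 0.2873, 0.1443]
tcp_rot: [[1.0, -0.001, 0.001], [-0.001, -0.997, 0.079], [0.001, -0.079, -0.997]]
force: [-0.7, 0.0, -0.5]
width: 0.0135
```

Run:
```python
from h import *
o=get_obs();print(o['tcp_pos'],o['force'])
im=save('wrist','w11')
cv2.imwrite('pics/z11.png',cv2.resize(im[120:260,230:400],None,fx=4,fy=4,interpolation=cv2.INTER_CUBIC))
```

```text
[0.53916413 0.2873414  0.14429967] [-0.66073236  0.02465678 -0.46587989]
```

View pics/z11.png

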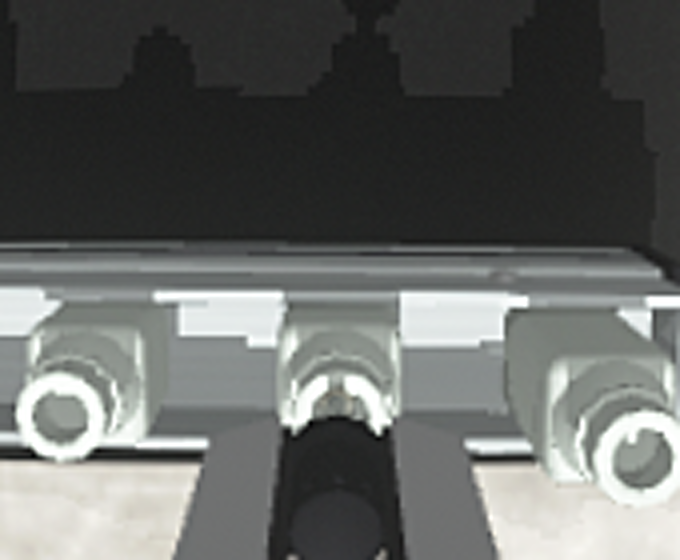

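Picture 13: the bud is inside the mouth of short_c with no force. I'll continue down.

Call:
arm_command:
  motion:
    - {"dx": 0,"dy": 0.0006,"dz": 0.008,"wx": 0,"wy": 0,"wz": 0,"gripper": 255}
    - {"dx": 0,"dy": 0.0006,"dz": 0.008,"wx": 0,"wy": 0,"wz": 0,"gripper": 255}
    - {"dx": 0,"dy": 0.0004,"dz": 0.005,"wx": 0,"wy": 0,"wz": 0,"gripper": 255}
    - {"dx": 0,"dy": 0.0002,"dz": 0.003,"wx": 0,"wy": 0,"wz": 0,"gripper": 255}
    - {"dx": 0,"dy": 0,"dz": 0,"wx": 0,"wy": 0,"wz": 0,"gripper": 255}

```text
time_s: 21.0
tcp_pos: [0.5393, 0.2875, 0.1204]
tcp_rot: [[1.0, -0.001, 0.001], [-0.001, -0.997, 0.079], [0.001, -0.079, -0.997]]
force: [-0.6, -0.0, -1.1]
width: 0.0137
```

Call:
arm_command:
  motion:
    - {"dx": 0,"dy": 0.0002,"dz": 0.002,"wx": 0,"wy": 0,"wz": 0,"gripper": 255}
    - {"dx": 0,"dy": 0.0002,"dz": 0.002,"wx": 0,"wy": 0,"wz": 0,"gripper": 255}
    - {"dx": 0,"dy": 0,"dz": 0,"wx": 0,"wy": 0,"wz": 0,"gripper": 255}

```text
time_s: 21.3
tcp_pos: [0.5398, 0.2876, 0.1171]
tcp_rot: [[1.0, -0.0, 0.002], [-0.001, -0.997, 0.079], [0.002, -0.079, -0.997]]
force: [-0.0, 0.1, -1.5]
width: 0.0139
```

Call:
arm_command:
  motion:
    - {"dx": 0,"dy": 0.0002,"dz": 0.002,"wx": 0,"wy": 0,"wz": 0,"gripper": 255}
    - {"dx": 0,"dy": 0.0001,"dz": 0.001,"wx": 0,"wy": 0,"wz": 0,"gripper": 255}
    - {"dx": 0,"dy": 0,"dz": 0,"wx": 0,"wy": 0,"wz": 0,"gripper": 255}

```text
time_s: 21.6
tcp_pos: [0.5405, 0.2877, 0.1153]
tcp_rot: [[1.0, -0.0, 0.004], [-0.001, -0.997, 0.08], [0.004, -0.08, -0.997]]
force: [-1.2, 0.0, 4.4]
width: 0.0137
```

Call:
arm_command:
  motion:
    - {"dx": 0,"dy": 0.0001,"dz": 0.001,"wx": 0,"wy": 0,"wz": 0,"gripper": 255}
    - {"dx": 0,"dy": 0,"dz": 0,"wx": 0,"wy": 0,"wz": 0,"gripper": 255}

```text
time_s: 21.8
tcp_pos: [0.5409, 0.2879, 0.1153]
tcp_rot: [[1.0, -0.0, 0.005], [-0.001, -0.997, 0.08], [0.005, -0.08, -0.997]]
force: [-1.4, -0.2, 9.1]
width: 0.0137
```

Contact at TCP z = 0.1153 with 9 N and no further travel, so the cap is on the rim. I'll release and go for the next short swab (y = −0.309).

Call:
arm_command:
  motion:
    - {"dx": 0,"dy": 0,"dz": -0.001,"wx": 0,"wy": 0,"wz": 0,"gripper": 150}
    - {"dx": 0,"dy": 0,"dz": 0,"wx": 0,"wy": 0,"wz": 0,"gripper": 150}
    - {"dx": 0,"dy": 0,"dz": 0,"wx": 0,"wy": 0,"wz": 0,"gripper": 150}
    - {"dx": 0,"dy": 0,"dz": 0,"wx": 0,"wy": 0,"wz": 0,"gripper": 150}
    - {"dx": 0,"dy": -0.0008,"dz": -0.01,"wx": 0,"wy": 0,"wz": 0,"gripper": 150}
    - {"dx": 0,"dy": -0.0024,"dz": -0.03,"wx": 0,"wy": 0,"wz": 0,"gripper": 150}
    - {"dx": 0,"dy": -0.0032,"dz": -0.04,"wx": 0,"wy": 0,"wz": 0,"gripper": 150}
    - {"dx": 0,"dy": -0.0032,"dz": -0.04,"wx": -4.5,"wy": 0,"wz": 0,"gripper": 150}
    - {"dx": 0,"dy": 0,"dz": 0,"wx": 0,"wy": 0,"wz": 0,"gripper": 150}

```text
time_s: 22.7
tcp_pos: [0.5437, 0.2904, 0.2435]
tcp_rot: [[1.0, 0.001, 0.017], [0.001, -1.0, 0.006], [0.017, -0.006, -1.0]]
force: [0.5, 1.0, 0.7]
width: 0.0389
```

Call:
arm_command:
  motion:
    - {"dx": -0.0135,"dy": 0.0475,"dz": 0,"wx": 0,"wy": 0,"wz": 0,"gripper": 140}
    - {"dx": -0.0135,"dy": 0.0475,"dz": 0,"wx": 0,"wy": 0,"wz": 0,"gripper": 140}
    - {"dx": -0.0135,"dy": 0.0475,"dz": 0,"wx": 0,"wy": 0,"wz": 0,"gripper": 140}
    - {"dx": -0.0135,"dy": 0.0475,"dz": 0,"wx": 0,"wy": 0,"wz": 0,"gripper": 140}
    - {"dx": -0.0135,"dy": 0.0475,"dz": 0,"wx": 0,"wy": 0,"wz": 0,"gripper": 140}
    - {"dx": -0.0135,"dy": 0.0475,"dz": 0,"wx": 0,"wy": 0,"wz": 0,"gripper": 140}
    - {"dx": -0.0135,"dy": 0.0475,"dz": 0,"wx": 0,"wy": 0,"wz": 0,"gripper": 140}
    - {"dx": -0.0135,"dy": 0.0475,"dz": 0,"wx": 0,"wy": 0,"wz": 0,"gripper": 140}
    - {"dx": -0.0135,"dy": 0.0475,"dz": 0,"wx": 0,"wy": 0,"wz": 0,"gripper": 140}
    - {"dx": -0.0135,"dy": 0.0475,"dz": 0,"wx": 0,"wy": 0,"wz": 0,"gripper": 140}
    - {"dx": -0.0135,"dy": 0.0475,"dz": 0,"wx": 0,"wy": 0,"wz": 0,"gripper": 140}
    - {"dx": -0.0135,"dy": 0.0475,"dz": 0,"wx": 0,"wy": 0,"wz": 0,"gripper": 140}

```text
time_s: 23.9
tcp_pos: [0.3762, -0.284, 0.2337]
tcp_rot: [[1.0, -0.001, 0.003], [-0.001, -1.0, 0.001], [0.003, -0.001, -1.0]]
force: [0.5, 0.1, 0.1]
width: 0.0423
```

Call:
arm_command:
  motion:
    - {"dx": 0,"dy": 0.02,"dz": 0,"wx": 0,"wy": 0,"wz": 0,"gripper": 140}
    - {"dx": 0,"dy": 0,"dz": 0,"wx": 0,"wy": 0,"wz": 0,"gripper": 140}
    - {"dx": 0,"dy": 0,"dz": 0,"wx": 0,"wy": 0,"wz": 0,"gripper": 140}

```text
time_s: 24.2
tcp_pos: [0.3773, -0.3015, 0.2334]
tcp_rot: [[1.0, -0.001, 0.002], [-0.001, -1.0, 0.003], [0.002, -0.003, -1.0]]
force: [-0.9, 1.0, -0.8]
width: 0.0425
```

Run:
```python
from h import *
os=[]
for i in range(3): o=get_obs();os.append(o['tcp_pos']);im=save('wrist','w12')
o['tcp_pos']=np.mean(os,0);print(o['time_s'],o['tcp_pos'],o['width'])
g=im.max(2);p0=proj('wrist',(.377,-.309,.115),o);x=int(p0[0]);y0=int(p0[1]);print(p0)
m=(g<62).astype(np.uint8);m[:, :285]=0;m[:,340:]=0;m[:60]=0;m[298:]=0
n,l,s,c=cv2.connectedComponentsWithStats(m)
for i in range(1,n):
    if s[i,4]>100:
        a=s[i,1]-.5;b=s[i,1]+s[i,3]-.5;xc=c[i][0]
        yc=plane('wrist',(xc,a),.107,o)[1]-.0095;oo,d=ray('wrist',(xc,b),o);t=(yc-.0075-oo[1])/d[1]
        print(s[i],'yc',yc.round(4),'ztop',(oo+t*d)[2].round(4),'x',plane('wrist',c[i],.115,o)[0].round(4))
plan((.3775,-.309,.109),R0(0))
```

```text
24.3 [ 0.37750375 -0.3010689   0.23340744] 0.04255973686008225
[313.22124996 201.13589182]
[303 149  18  22 285] yc -0.2669 ztop 0.1372 x 0.3755
[306 192  16  23 305] yc -0.3106 ztop 0.1303 x 0.3774
[306 232  16  28 367] yc -0.3538 ztop 0.1394 x 0.3773
d [-0.0006  0.0085  0.1246] w [-0.09 -0.14  0.1 ]
```

Call:
arm_command:
  motion:
    - {"dx": 0,"dy": 0.0093,"dz": 0.035,"wx": 0,"wy": 0,"wz": 0,"gripper": 140}
    - {"dx": 0,"dy": 0,"dz": 0.035,"wx": 0,"wy": 0,"wz": 0,"gripper": 140}
    - {"dx": 0,"dy": 0,"dz": 0.03,"wx": 0,"wy": 0,"wz": 0,"gripper": 140}
    - {"dx": 0,"dy": 0,"dz": 0.015,"wx": 0,"wy": 0,"wz": 0,"gripper": 140}
    - {"dx": 0,"dy": 0,"dz": 0.009,"wx": 0,"wy": 0,"wz": 0,"gripper": 140}
    - {"dx": 0,"dy": 0,"dz": 0,"wx": 0,"wy": 0,"wz": 0,"gripper": 140}
    - {"dx": 0,"dy": 0,"dz": 0,"wx": 0,"wy": 0,"wz": 0,"gripper": 140}

```text
time_s: 25.05
tcp_pos: [0.3783, -0.3117, 0.1107]
tcp_rot: [[1.0, 0.0, 0.004], [0.0, -1.0, -0.0], [0.004, 0.0, -1.0]]
force: [-0.6, 0.2, 0.0]
width: 0.0424
```

Call:
arm_command:
  motion:
    - {"dx": 0,"dy": 0,"dz": 0,"wx": 0,"wy": 0,"wz": 0,"gripper": 255}
    - {"dx": 0,"dy": 0,"dz": 0,"wx": 0,"wy": 0,"wz": 0,"gripper": 255}
    - {"dx": 0,"dy": 0,"dz": 0,"wx": 0,"wy": 0,"wz": 0,"gripper": 255}
    - {"dx": 0,"dy": 0,"dz": 0,"wx": 0,"wy": 0,"wz": 0,"gripper": 255}
    - {"dx": 0,"dy": 0,"dz": 0,"wx": 0,"wy": 0,"wz": 0,"gripper": 255}
    - {"dx": 0,"dy": 0,"dz": -0.005,"wx": 0,"wy": 0,"wz": 0,"gripper": 255}
    - {"dx": 0,"dy": 0,"dz": -0.02,"wx": 0,"wy": 0,"wz": 0,"gripper": 255}
    - {"dx": 0,"dy": 0,"dz": -0.035,"wx": 0,"wy": 0,"wz": 0,"gripper": 255}
    - {"dx": 0,"dy": 0,"dz": -0.04,"wx": 0,"wy": 0,"wz": 0,"gripper": 255}
    - {"dx": 0,"dy": 0,"dz": -0.04,"wx": 0,"wy": 0,"wz": 0,"gripper": 255}
  newtons: 45

```text
time_s: 26.05
tcp_pos: [0.3768, -0.3113, 0.2511]
tcp_rot: [[1.0, -0.001, 0.002], [-0.001, -1.0, 0.001], [0.002, -0.001, -1.0]]
force: [0.2, -0.4, -0.8]
width: 0.0133
```

Run:
```python
from h import *
o=get_obs();im=save('wrist','w13');o=get_obs();print(o['time_s'],o['tcp_pos'],o['width'])
print(swab_axis(im,0));print(im[195:262,314].max(1).tolist())
plan((.4874,.2856,.25),R0(0))
```

```text
26.1 [ 0.37983124 -0.31475519  0.2592909 ] 0.013600367651252873
(np.float64(219.5), np.float64(8.300711190414e-05))
[187, 159, 117, 123, 106, 106, 108, 109, 110, 110, 109, 112, 110, 109, 107, 108, 129, 128, 106, 108, 108, 110, 111, 105, 63, 36, 36, 40, 42, 39, 40, 38, 37, 36, 35, 37, 36, 36, 37, 34, 35, 35, 36, 36, 34, 37, 47, 45, 46, 46, 47, 46, 47, 47, 48, 48, 47, 50, 51, 50, 51, 51, 51, 51, 51, 46, 19]
d [ 0.1072 -0.6005  0.0049] w [ 0.54 -0.64 -0.03]
```

The swab sits straight and centred in the hand this time. I'm carrying it to short_a with gentler ramps.

Call:
arm_command:
  motion:
    - {"dx": 0.0028,"dy": -0.015,"dz": 0,"wx": 0,"wy": 0,"wz": 0,"gripper": 255}
    - {"dx": 0.0055,"dy": -0.03,"dz": 0,"wx": 0,"wy": 0,"wz": 0,"gripper": 255}
    - {"dx": 0.0085,"dy": -0.046,"dz": 0,"wx": 0,"wy": 0,"wz": 0,"gripper": 255}
    - {"dx": 0.0085,"dy": -0.046,"dz": 0,"wx": 0,"wy": 0,"wz": 0,"gripper": 255}
    - {"dx": 0.0085,"dy": -0.046,"dz": 0,"wx": 0,"wy": 0,"wz": 0,"gripper": 255}
    - {"dx": 0.0085,"dy": -0.046,"dz": 0,"wx": 0,"wy": 0,"wz": 0,"gripper": 255}
    - {"dx": 0.0085,"dy": -0.046,"dz": 0,"wx": 0,"wy": 0,"wz": 0,"gripper": 255}
    - {"dx": 0.0085,"dy": -0.046,"dz": 0,"wx": 0,"wy": 0,"wz": 0,"gripper": 255}
    - {"dx": 0.0085,"dy": -0.046,"dz": 0,"wx": 0,"wy": 0,"wz": 0,"gripper": 255}
    - {"dx": 0.0085,"dy": -0.046,"dz": 0,"wx": 0,"wy": 0,"wz": 0,"gripper": 255}
    - {"dx": 0.0085,"dy": -0.046,"dz": 0,"wx": 0,"wy": 0,"wz": 0,"gripper": 255}
    - {"dx": 0.0085,"dy": -0.046,"dz": 0,"wx": 0,"wy": 0,"wz": 0,"gripper": 255}

```text
time_s: 27.3
tcp_pos: [0.4689, 0.1956, 0.2486]
tcp_rot: [[1.0, 0.0, -0.001], [0.0, -1.0, 0.0], [-0.001, -0.0, -1.0]]
force: [1.5, 0.1, 0.7]
width: 0.0135
```

Call:
arm_command:
  motion:
    - {"dx": 0.0085,"dy": -0.046,"dz": 0,"wx": 0,"wy": 0,"wz": 0,"gripper": 255}
    - {"dx": 0.0055,"dy": -0.03,"dz": 0.01,"wx": 0,"wy": 0,"wz": 0,"gripper": 255}
    - {"dx": 0.0028,"dy": -0.015,"dz": 0.03,"wx": 0,"wy": 0,"wz": 0,"gripper": 255}
    - {"dx": 0,"dy": 0,"dz": 0.02,"wx": 0,"wy": 0,"wz": 0,"gripper": 255}
    - {"dx": 0,"dy": 0,"dz": 0.01,"wx": 0,"wy": 0,"wz": 0,"gripper": 255}
    - {"dx": 0,"dy": 0,"dz": 0,"wx": 0,"wy": 0,"wz": 0,"gripper": 255}
    - {"dx": 0,"dy": 0,"dz": 0,"wx": 0,"wy": 0,"wz": 0,"gripper": 255}
    - {"dx": 0,"dy": 0,"dz": 0,"wx": 0,"wy": 0,"wz": 0,"gripper": 255}

```text
time_s: 28.1
tcp_pos: [0.4887, 0.2843, 0.1819]
tcp_rot: [[1.0, -0.001, 0.005], [-0.001, -1.0, 0.002], [0.005, -0.002, -1.0]]
force: [0.5, -0.3, 0.4]
width: 0.0131
```

```bash
cat >> h.py <<'E'
def align(f,X,L):
    os=[]
    for i in range(4): o=get_obs();os.append(o['tcp_pos']);im=save('wrist',f)
    o['tcp_pos']=np.mean(os,0);A=np.array(o['tcp_rot']);print(o['time_s'],o['tcp_pos'].round(4),A.round(3).tolist(),o['width'])
    print('swab flange row/axis y',swab_axis(im,L));pm=proj('wrist',X,o);print('mouth pred',pm,'bud pred',proj('wrist',o['tcp_pos']+A@[0,0,.0095+L],o))
    c=int(pm[0]);print('col',c,im[150:250,c].max(1).tolist());r=int(pm[1]);print('row',r,c-20,im[r,c-20:c+21].max(1).tolist());print('row-8',im[r-8,c-20:c+21].max(1).tolist())
    plan(X,R0(0));return o,im
E
python3 - <<'E'
from h import *
align('w14',(.4874,.2856,.105),.049)
E
```

```text
28.25 [0.4887 0.2843 0.182 ] [[1.0, -0.001, 0.005], [-0.001, -1.0, 0.002], [0.005, -0.002, -1.0]] 0.013332900512866997
swab flange row/axis y (np.float64(219.5), np.float64(8.809619568073655e-05))
mouth pred [312.08016608 203.34877286] bud pred [314.06567434 211.02884109]
col 312 [36, 38, 36, 39, 36, 39, 40, 40, 39, 39, 39, 37, 50, 95, 83, 84, 121, 108, 156, 141, 117, 111, 113, 101, 148, 161, 139, 83, 128, 130, 129, 131, 136, 155, 147, 147, 149, 147, 121, 171, 154, 130, 130, 162, 255, 255, 255, 255, 144, 157, 158, 159, 159, 160, 163, 144, 126, 115, 115, 125, 121, 135, 142, 138, 126, 125, 124, 125, 122, 97, 46, 40, 45, 47, 46, 47, 44, 44, 43, 43, 43, 42, 42, 42, 42, 42, 42, 41, 41, 41, 43, 54, 54, 56, 55, 54, 55, 56, 57, 56]
row 203 292 [110, 109, 110, 109, 105, 104, 193, 242, 242, 242, 252, 255, 235, 175, 139, 159, 161, 160, 159, 160, 160, 160, 160, 159, 139, 167, 253, 254, 253, 243, 224, 248, 204, 134, 101, 107, 107, 108, 108, 108, 108]
row-8 [146, 145, 145, 144, 141, 134, 197, 175, 167, 219, 255, 132, 157, 226, 250, 253, 255, 255, 255, 255, 255, 255, 255, 255, 246, 209, 116, 126, 240, 226, 140, 168, 179, 154, 142, 145, 145, 144, 145, 145, 145]
d [-0.0014 -0.0012  0.0766] w [-0.09 -0.25 -0.06]
```

The mouth's tool offset is (−2.1, −0.5) mm with the swab straight. I'll insert.

Call:
arm_command:
  motion:
    - {"dx": -0.0021,"dy": -0.0005,"dz": 0,"wx": 0,"wy": -0.2,"wz": 0,"gripper": 255}
    - {"dx": 0,"dy": 0,"dz": 0.01,"wx": 0,"wy": 0,"wz": 0,"gripper": 255}
    - {"dx": 0,"dy": 0,"dz": 0.006,"wx": 0,"wy": 0,"wz": 0,"gripper": 255}
    - {"dx": 0,"dy": 0,"dz": 0.005,"wx": 0,"wy": 0,"wz": 0,"gripper": 255}
    - {"dx": 0,"dy": 0,"dz": 0.005,"wx": 0,"wy": 0,"wz": 0,"gripper": 255}
    - {"dx": 0,"dy": 0,"dz": 0,"wx": 0,"wy": 0,"wz": 0,"gripper": 255}

```text
time_s: 28.9
tcp_pos: [0.485, 0.2845, 0.1531]
tcp_rot: [[1.0, -0.001, -0.003], [-0.001, -1.0, -0.0], [-0.003, 0.0, -1.0]]
force: [0.4, 0.1, -0.8]
width: 0.0135
```

Call:
arm_command:
  motion:
    - {"dx": 0,"dy": 0,"dz": 0.008,"wx": 0,"wy": 0,"wz": 0,"gripper": 255}
    - {"dx": 0,"dy": 0,"dz": 0.008,"wx": 0,"wy": 0,"wz": 0,"gripper": 255}
    - {"dx": 0,"dy": 0,"dz": 0,"wx": 0,"wy": 0,"wz": 0,"gripper": 255}

```text
time_s: 29.2
tcp_pos: [0.4846, 0.2844, 0.1367]
tcp_rot: [[1.0, -0.001, -0.004], [-0.001, -1.0, -0.0], [-0.004, 0.0, -1.0]]
force: [-0.2, 0.3, -0.3]
width: 0.0134
```

Run:
```python
from h import *
o,im=align('w15',(.4867,.2849,.105),.049)
cv2.imwrite('pics/z15.png',cv2.resize(im[150:260,260:370],None,fx=4,fy=4,interpolation=cv2.INTER_CUBIC))
print(o['force'],o['joint_pos'])
```

```text
29.35 [0.4852 0.2846 0.1376] [[1.0, -0.001, -0.001], [-0.001, -1.0, 0.001], [-0.001, -0.001, -1.0]] 0.013261442513193542
swab flange row/axis y (np.float64(219.5), np.float64(8.660142210176712e-05))
mouth pred [316.22827926 221.21444583] bud pred [314.06185729 211.03084965]
col 316 [35, 33, 35, 35, 34, 35, 38, 36, 37, 36, 37, 36, 37, 37, 38, 38, 38, 35, 45, 106, 107, 62, 67, 118, 109, 133, 156, 146, 113, 112, 112, 113, 116, 112, 155, 160, 142, 112, 118, 129, 130, 129, 130, 129, 149, 146, 146, 147, 149, 150, 152, 139, 144, 180, 139, 128, 127, 134, 152, 192, 179, 166, 159, 156, 147, 141, 138, 139, 140, 130, 50, 32, 40, 42, 42, 41, 39, 37, 37, 36, 39, 38, 38, 39, 38, 37, 38, 38, 36, 37, 39, 52, 53, 53, 53, 53, 53, 54, 54, 54]
row 221 296 [212, 209, 207, 201, 224, 239, 243, 222, 255, 255, 196, 104, 45, 50, 40, 32, 35, 36, 36, 34, 32, 33, 40, 55, 52, 59, 164, 255, 255, 254, 245, 236, 248, 253, 197, 165, 169, 167, 153, 152, 153]
row-8 [104, 103, 98, 121, 178, 211, 217, 255, 193, 179, 241, 255, 254, 255, 255, 242, 217, 149, 144, 152, 156, 161, 186, 241, 255, 255, 255, 255, 253, 187, 201, 236, 229, 207, 188, 141, 97, 102, 105, 104, 104]
d [0.0009 0.     0.0337] w [-0.05  0.03 -0.04]
[-0.83596773 -0.29843655 -0.97787537] [3.75997399e-01 2.45338260e-01 1.63952923e+00 1.07335910e-03
 1.25745843e+00 3.76283307e-01]
```

View pics/z15.png

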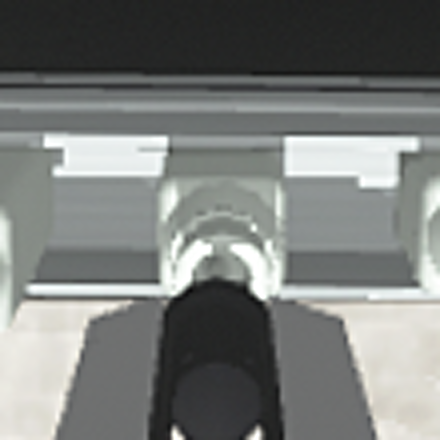

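Picture 14: the swab is inside the short_a mouth, with the rim symmetric about column 315. I'll continue down.

Call:
arm_command:
  motion:
    - {"dx": 0.0005,"dy": 0,"dz": 0.008,"wx": 0,"wy": 0,"wz": 0,"gripper": 255}
    - {"dx": 0,"dy": 0,"dz": 0.006,"wx": 0,"wy": 0,"wz": 0,"gripper": 255}
    - {"dx": 0,"dy": 0,"dz": 0.003,"wx": 0,"wy": 0,"wz": 0,"gripper": 255}
    - {"dx": 0,"dy": 0,"dz": 0.002,"wx": 0,"wy": 0,"wz": 0,"gripper": 255}
    - {"dx": 0,"dy": 0,"dz": 0,"wx": 0,"wy": 0,"wz": 0,"gripper": 255}

```text
time_s: 29.9
tcp_pos: [0.4859, 0.2847, 0.1189]
tcp_rot: [[1.0, -0.001, -0.002], [-0.001, -1.0, 0.0], [-0.002, -0.0, -1.0]]
force: [0.7, -0.3, -0.2]
width: 0.0132
```

Call:
arm_command:
  motion:
    - {"dx": 0,"dy": 0,"dz": 0.002,"wx": 0,"wy": 0,"wz": 0,"gripper": 255}
    - {"dx": 0,"dy": 0,"dz": 0.0015,"wx": 0,"wy": 0,"wz": 0,"gripper": 255}
    - {"dx": 0,"dy": 0,"dz": 0,"wx": 0,"wy": 0,"wz": 0,"gripper": 255}

```text
time_s: 30.2
tcp_pos: [0.4861, 0.2848, 0.1158]
tcp_rot: [[1.0, -0.001, -0.001], [-0.001, -1.0, 0.001], [-0.001, -0.001, -1.0]]
force: [-0.6, -0.0, 0.1]
width: 0.0134
```

Call:
arm_command:
  motion:
    - {"dx": 0,"dy": 0,"dz": 0.0015,"wx": 0,"wy": 0,"wz": 0,"gripper": 255}
    - {"dx": 0,"dy": 0,"dz": 0,"wx": 0,"wy": 0,"wz": 0,"gripper": 255}

```text
time_s: 30.4
tcp_pos: [0.4866, 0.285, 0.1152]
tcp_rot: [[1.0, -0.001, -0.0], [-0.001, -1.0, 0.001], [-0.0, -0.001, -1.0]]
force: [-0.8, 0.2, 1.9]
width: 0.0134
```

Call:
arm_command:
  motion:
    - {"dx": 0,"dy": 0,"dz": 0.0015,"wx": 0,"wy": 0,"wz": 0,"gripper": 255}
    - {"dx": 0,"dy": 0,"dz": 0,"wx": 0,"wy": 0,"wz": 0,"gripper": 255}

```text
time_s: 30.6
tcp_pos: [0.4872, 0.2853, 0.1152]
tcp_rot: [[1.0, -0.001, 0.001], [-0.001, -1.0, 0.002], [0.001, -0.002, -1.0]]
force: [-1.7, -0.7, 9.7]
width: 0.0132
```

Seated (0.1152, 9.7 N). Release, then on to the first long swab (y = −0.2668).

Call:
arm_command:
  motion:
    - {"dx": 0,"dy": 0,"dz": -0.001,"wx": 0,"wy": 0,"wz": 0,"gripper": 150}
    - {"dx": 0,"dy": 0,"dz": 0,"wx": 0,"wy": 0,"wz": 0,"gripper": 150}
    - {"dx": 0,"dy": 0,"dz": 0,"wx": 0,"wy": 0,"wz": 0,"gripper": 150}
    - {"dx": 0,"dy": 0,"dz": 0,"wx": 0,"wy": 0,"wz": 0,"gripper": 150}
    - {"dx": 0,"dy": 0,"dz": -0.01,"wx": 0,"wy": 0,"wz": 0,"gripper": 150}
    - {"dx": 0,"dy": 0,"dz": -0.03,"wx": 0,"wy": 0,"wz": 0,"gripper": 150}
    - {"dx": 0,"dy": 0,"dz": -0.04,"wx": 0,"wy": 0,"wz": 0,"gripper": 150}
    - {"dx": 0,"dy": 0,"dz": -0.04,"wx": 0,"wy": 0,"wz": 0,"gripper": 150}
    - {"dx": 0,"dy": 0,"dz": 0,"wx": 0,"wy": 0,"wz": 0,"gripper": 150}

```text
time_s: 31.5
tcp_pos: [0.4905, 0.2865, 0.2421]
tcp_rot: [[1.0, -0.0, 0.012], [-0.001, -1.0, 0.006], [0.012, -0.006, -1.0]]
force: [0.2, 1.6, 0.5]
width: 0.039
```

Call:
arm_command:
  motion:
    - {"dx": -0.0093,"dy": 0.046,"dz": 0,"wx": 0,"wy": 0,"wz": 0,"gripper": 140}
    - {"dx": -0.0093,"dy": 0.046,"dz": 0,"wx": 0,"wy": 0,"wz": 0,"gripper": 140}
    - {"dx": -0.0093,"dy": 0.046,"dz": 0,"wx": 0,"wy": 0,"wz": 0,"gripper": 140}
    - {"dx": -0.0093,"dy": 0.046,"dz": 0,"wx": 0,"wy": 0,"wz": 0,"gripper": 140}
    - {"dx": -0.0093,"dy": 0.046,"dz": 0,"wx": 0,"wy": 0,"wz": 0,"gripper": 140}
    - {"dx": -0.0093,"dy": 0.046,"dz": 0,"wx": 0,"wy": 0,"wz": 0,"gripper": 140}
    - {"dx": -0.0093,"dy": 0.046,"dz": 0,"wx": 0,"wy": 0,"wz": 0,"gripper": 140}
    - {"dx": -0.0093,"dy": 0.046,"dz": 0,"wx": 0,"wy": 0,"wz": 0,"gripper": 140}
    - {"dx": -0.0093,"dy": 0.046,"dz": 0,"wx": 0,"wy": 0,"wz": 0,"gripper": 140}
    - {"dx": -0.0093,"dy": 0.046,"dz": 0,"wx": 0,"wy": 0,"wz": 0,"gripper": 140}
    - {"dx": -0.0093,"dy": 0.046,"dz": 0,"wx": 0,"wy": 0,"wz": 0,"gripper": 140}
    - {"dx": -0.0093,"dy": 0.046,"dz": 0,"wx": 0,"wy": 0,"wz": 0,"gripper": 140}

```text
time_s: 32.7
tcp_pos: [0.3734, -0.2688, 0.2336]
tcp_rot: [[1.0, -0.001, -0.001], [-0.001, -1.0, 0.001], [-0.001, -0.001, -1.0]]
force: [0.1, 0.3, -0.7]
width: 0.0426
```

Call:
arm_command:
  motion:
    - {"dx": 0,"dy": 0,"dz": 0,"wx": 0,"wy": 0,"wz": 0,"gripper": 140}
    - {"dx": 0,"dy": 0,"dz": 0,"wx": 0,"wy": 0,"wz": 0,"gripper": 140}
    - {"dx": 0,"dy": 0,"dz": 0,"wx": 0,"wy": 0,"wz": 0,"gripper": 140}

```text
time_s: 33.0
tcp_pos: [0.3743, -0.266, 0.2333]
tcp_rot: [[1.0, 0.0, -0.001], [0.0, -1.0, 0.002], [-0.001, -0.002, -1.0]]
force: [-0.4, 0.4, 0.0]
width: 0.0426
```

```bash
cat >> h.py <<'E'
def stand(f):
    os=[]
    for i in range(3): o=get_obs();os.append(o['tcp_pos']);im=save('wrist',f)
    o['tcp_pos']=np.mean(os,0);print(o['time_s'],o['tcp_pos'],np.round(o['tcp_rot'],3)[:,2],o['width'])
    m=(im.max(2)<62).astype(np.uint8);m[:, :285]=0;m[:,340:]=0;m[:60]=0;m[298:]=0
    n,l,s,c=cv2.connectedComponentsWithStats(m)
    for i in range(1,n):
        if s[i,4]>100:
            a=s[i,1]-.5;b=s[i,1]+s[i,3]-.5;xc=c[i][0]
            yc=plane('wrist',(xc,a),.107,o)[1]-.0095;oo,d=ray('wrist',(xc,b),o);t=(yc-.0075-oo[1])/d[1]
            x=plane('wrist',c[i],.115,o)[0];print(s[i],'yc',yc.round(4),'ztop',(oo+t*d)[2].round(4),'x',x.round(4));plan((x,yc,.109),R0(0))
E
python3 - <<'E'
from h import *
stand('w16')
E
```

```text
33.1 [ 0.37452196 -0.26580383  0.23342686] [-0.001  0.001 -1.   ] 0.04250379136461498
[307 183  17  25 335] yc -0.2661 ztop 0.1383 x 0.3753
d [0.0007 0.0005 0.1246] w [-0.06  0.05  0.1 ]
[310 261  15  29 363] yc -0.3526 ztop 0.1401 x 0.3777
d [0.0029 0.087  0.1245] w [-0.06  0.05  0.1 ]
```

Call:
arm_command:
  motion:
    - {"dx": 0.0007,"dy": 0.0003,"dz": 0.035,"wx": 0,"wy": 0,"wz": 0,"gripper": 140}
    - {"dx": 0,"dy": 0,"dz": 0.035,"wx": 0,"wy": 0,"wz": 0,"gripper": 140}
    - {"dx": 0,"dy": 0,"dz": 0.03,"wx": 0,"wy": 0,"wz": 0,"gripper": 140}
    - {"dx": 0,"dy": 0,"dz": 0.015,"wx": 0,"wy": 0,"wz": 0,"gripper": 140}
    - {"dx": 0,"dy": 0,"dz": 0.009,"wx": 0,"wy": 0,"wz": 0,"gripper": 140}
    - {"dx": 0,"dy": 0,"dz": 0,"wx": 0,"wy": 0,"wz": 0,"gripper": 140}
    - {"dx": 0,"dy": 0,"dz": 0,"wx": 0,"wy": 0,"wz": 0,"gripper": 140}

```text
time_s: 33.85
tcp_pos: [0.3757, -0.2675, 0.1105]
tcp_rot: [[1.0, 0.0, 0.0], [0.0, -1.0, -0.0], [0.0, 0.0, -1.0]]
force: [0.6, -0.3, 0.8]
width: 0.0429
```

Call:
arm_command:
  motion:
    - {"dx": 0,"dy": 0,"dz": 0,"wx": 0,"wy": 0,"wz": 0,"gripper": 255}
    - {"dx": 0,"dy": 0,"dz": 0,"wx": 0,"wy": 0,"wz": 0,"gripper": 255}
    - {"dx": 0,"dy": 0,"dz": 0,"wx": 0,"wy": 0,"wz": 0,"gripper": 255}
    - {"dx": 0,"dy": 0,"dz": 0,"wx": 0,"wy": 0,"wz": 0,"gripper": 255}
    - {"dx": 0,"dy": 0,"dz": 0,"wx": 0,"wy": 0,"wz": 0,"gripper": 255}
    - {"dx": 0,"dy": 0,"dz": -0.005,"wx": 0,"wy": 0,"wz": 0,"gripper": 255}
    - {"dx": 0,"dy": 0,"dz": -0.02,"wx": 0,"wy": 0,"wz": 0,"gripper": 255}
    - {"dx": 0,"dy": 0,"dz": -0.035,"wx": 0,"wy": 0,"wz": 0,"gripper": 255}
    - {"dx": 0,"dy": 0,"dz": -0.04,"wx": 0,"wy": 0,"wz": 0,"gripper": 255}
    - {"dx": 0,"dy": 0,"dz": -0.04,"wx": 0,"wy": 0,"wz": 0,"gripper": 255}
    - {"dx": 0,"dy": 0,"dz": -0.025,"wx": 0,"wy": 0,"wz": 0,"gripper": 255}
    - {"dx": 0,"dy": 0,"dz": 0,"wx": 0,"wy": 0,"wz": 0,"gripper": 255}
  newtons: 45

```text
time_s: 35.05
tcp_pos: [0.377, -0.2695, 0.2796]
tcp_rot: [[1.0, -0.001, 0.006], [-0.001, -1.0, -0.006], [0.006, 0.006, -1.0]]
force: [0.8, 0.3, -0.3]
width: 0.0135
```

Run:
```python
from h import *
im=save('wrist','w17');im=save('wrist','w17');o=get_obs();print(o['time_s'],o['tcp_pos'],o['width'],swab_axis(im,0))
plan((.4355,.287,.27),R0(0));plan((.5912,.284,.27),R0(0))
```

```text
35.15 [ 0.37498393 -0.26749841  0.27457747] 0.013868287661271654 (np.float64(219.5), np.float64(8.633860945892434e-05))
d [ 0.0601 -0.5545  0.0048] w [-0.02  0.04 -0.04]
d [ 0.2158 -0.5516  0.0047] w [-0.02  0.04 -0.04]
```

Call:
arm_command:
  motion:
    - {"dx": 0.0016,"dy": -0.015,"dz": 0,"wx": 0,"wy": 0,"wz": 0,"gripper": 255}
    - {"dx": 0.0033,"dy": -0.03,"dz": 0,"wx": 0,"wy": 0,"wz": 0,"gripper": 255}
    - {"dx": 0.0046,"dy": -0.0422,"dz": 0,"wx": 0,"wy": 0,"wz": 0,"gripper": 255}
    - {"dx": 0.0046,"dy": -0.0422,"dz": 0,"wx": 0,"wy": 0,"wz": 0,"gripper": 255}
    - {"dx": 0.0046,"dy": -0.0422,"dz": 0,"wx": 0,"wy": 0,"wz": 0,"gripper": 255}
    - {"dx": 0.0046,"dy": -0.0422,"dz": 0,"wx": 0,"wy": 0,"wz": 0,"gripper": 255}
    - {"dx": 0.0046,"dy": -0.0422,"dz": 0,"wx": 0,"wy": 0,"wz": 0,"gripper": 255}
    - {"dx": 0.0046,"dy": -0.0422,"dz": 0,"wx": 0,"wy": 0,"wz": 0,"gripper": 255}
    - {"dx": 0.0046,"dy": -0.0422,"dz": 0,"wx": 0,"wy": 0,"wz": 0,"gripper": 255}
    - {"dx": 0.0046,"dy": -0.0422,"dz": 0,"wx": 0,"wy": 0,"wz": 0,"gripper": 255}
    - {"dx": 0.0046,"dy": -0.0422,"dz": 0,"wx": 0,"wy": 0,"wz": 0,"gripper": 255}
    - {"dx": 0.0046,"dy": -0.0422,"dz": 0,"wx": 0,"wy": 0,"wz": 0,"gripper": 255}

```text
time_s: 36.35
tcp_pos: [0.424, 0.2016, 0.2727]
tcp_rot: [[1.0, 0.0, -0.005], [0.0, -1.0, -0.0], [-0.005, 0.0, -1.0]]
force: [0.6, -1.0, -0.8]
width: 0.0134
```

Call:
arm_command:
  motion:
    - {"dx": 0.0046,"dy": -0.0422,"dz": 0,"wx": 0,"wy": 0,"wz": 0,"gripper": 255}
    - {"dx": 0.0033,"dy": -0.03,"dz": 0,"wx": 0,"wy": 0,"wz": 0,"gripper": 255}
    - {"dx": 0.0016,"dy": -0.015,"dz": 0.014,"wx": 0,"wy": 0,"wz": 0,"gripper": 255}
    - {"dx": 0,"dy": 0,"dz": 0.02,"wx": 0,"wy": 0,"wz": 0,"gripper": 255}
    - {"dx": 0,"dy": 0,"dz": 0.01,"wx": 0,"wy": 0,"wz": 0,"gripper": 255}
    - {"dx": 0,"dy": 0,"dz": 0,"wx": 0,"wy": 0,"wz": 0,"gripper": 255}
    - {"dx": 0,"dy": 0,"dz": 0,"wx": 0,"wy": 0,"wz": 0,"gripper": 255}
    - {"dx": 0,"dy": 0,"dz": 0,"wx": 0,"wy": 0,"wz": 0,"gripper": 255}

```text
time_s: 37.15
tcp_pos: [0.4363, 0.2863, 0.2319]
tcp_rot: [[1.0, -0.002, 0.0], [-0.002, -1.0, 0.001], [0.0, -0.001, -1.0]]
force: [0.1, 0.8, 0.1]
width: 0.0139
```

Run:
```python
from h import *
align('w18',(.4355,.287,.13),.074)
o3=np.load('o3.npy',allow_pickle=True).item();print('closed cap',plane('wrist',(228.6,179.8),.169,o3))
```

```text
37.3 [0.4364 0.2865 0.232 ] [[1.0, -0.001, 0.001], [-0.001, -1.0, 0.001], [0.001, -0.001, -1.0]] 0.013406811441716134
swab flange row/axis y (np.float64(219.5), np.float64(8.730883421040857e-05))
mouth pred [312.93680679 196.94281082] bud pred [314.044671   202.65143252]
col 312 [40, 39, 40, 40, 39, 41, 40, 34, 84, 85, 78, 122, 123, 162, 143, 109, 112, 114, 157, 148, 128, 118, 130, 129, 128, 128, 127, 127, 149, 146, 144, 146, 147, 137, 174, 146, 113, 152, 246, 255, 255, 246, 180, 188, 158, 157, 159, 160, 161, 132, 128, 129, 137, 154, 135, 125, 121, 122, 122, 122, 123, 123, 123, 123, 123, 123, 123, 127, 119, 69, 39, 39, 45, 46, 46, 45, 44, 43, 42, 44, 42, 43, 44, 41, 42, 43, 43, 41, 42, 42, 40, 41, 43, 40, 40, 40, 40, 57, 55, 56]
row 196 292 [215, 214, 213, 213, 211, 211, 211, 183, 204, 232, 235, 222, 249, 255, 249, 144, 151, 158, 159, 160, 159, 159, 159, 159, 155, 154, 176, 255, 255, 245, 219, 223, 217, 202, 198, 202, 199, 199, 201, 200, 199]
row-8 [145, 143, 144, 144, 144, 144, 144, 134, 174, 196, 152, 130, 173, 171, 140, 112, 107, 183, 206, 228, 246, 248, 244, 201, 142, 115, 120, 150, 166, 163, 152, 162, 224, 167, 137, 142, 143, 144, 142, 144, 143]
d [-0.0009 -0.0003  0.1019] w [-0.08 -0.04 -0.07]
closed cap [0.38547432 0.29010891 0.169     ]
```

Call:
arm_command:
  motion:
    - {"dx": -0.0013,"dy": -0.0002,"dz": 0,"wx": 0,"wy": 0,"wz": 0,"gripper": 255}
    - {"dx": 0,"dy": 0,"dz": 0.01,"wx": 0,"wy": 0,"wz": 0,"gripper": 255}
    - {"dx": 0,"dy": 0,"dz": 0.006,"wx": 0,"wy": 0,"wz": 0,"gripper": 255}
    - {"dx": 0,"dy": 0,"dz": 0.005,"wx": 0,"wy": 0,"wz": 0,"gripper": 255}
    - {"dx": 0,"dy": 0,"dz": 0.005,"wx": 0,"wy": 0,"wz": 0,"gripper": 255}
    - {"dx": 0,"dy": 0,"dz": 0.005,"wx": 0,"wy": 0,"wz": 0,"gripper": 255}
    - {"dx": 0,"dy": 0,"dz": 0,"wx": 0,"wy": 0,"wz": 0,"gripper": 255}
    - {"dx": 0,"dy": 0,"dz": 0,"wx": 0,"wy": 0,"wz": 0,"gripper": 255}

```text
time_s: 38.15
tcp_pos: [0.4344, 0.2869, 0.1999]
tcp_rot: [[1.0, -0.001, -0.001], [-0.001, -1.0, 0.001], [-0.001, -0.001, -1.0]]
force: [0.2, 0.5, -0.1]
width: 0.0131
```

Run:
```python
from h import *
o,im=align('w19',(.4352,.287,.13),.074);print(o['force'])
```

```text
38.3 [0.4346 0.287  0.2002] [[1.0, -0.001, -0.0], [-0.001, -1.0, 0.001], [-0.0, -0.001, -1.0]] 0.013313652312747299
swab flange row/axis y (np.float64(219.5), np.float64(8.678134091958355e-05))
mouth pred [314.76755475 206.96194884] bud pred [314.04407414 202.65208932]
col 314 [35, 36, 35, 37, 38, 38, 37, 37, 37, 37, 36, 39, 102, 74, 83, 106, 123, 167, 146, 123, 112, 111, 102, 165, 161, 139, 116, 130, 130, 130, 129, 129, 129, 128, 129, 145, 152, 145, 146, 148, 148, 161, 173, 154, 127, 121, 153, 183, 185, 174, 131, 126, 145, 156, 129, 129, 131, 129, 131, 129, 130, 129, 130, 130, 129, 129, 130, 132, 129, 104, 47, 36, 42, 46, 42, 43, 41, 41, 41, 41, 39, 39, 40, 41, 40, 39, 41, 41, 39, 39, 39, 40, 37, 40, 38, 38, 40, 55, 55, 55]
row 206 294 [149, 149, 150, 151, 149, 147, 155, 197, 244, 242, 235, 247, 255, 255, 149, 144, 197, 196, 124, 125, 131, 129, 160, 187, 157, 147, 106, 220, 255, 254, 247, 230, 234, 232, 151, 195, 198, 198, 198, 196, 196]
row-8 [104, 102, 103, 103, 104, 100, 128, 158, 166, 159, 247, 213, 122, 119, 125, 237, 255, 255, 181, 189, 185, 186, 189, 191, 190, 252, 217, 155, 130, 144, 160, 168, 171, 167, 155, 101, 101, 101, 102, 102, 102]
d [0.0005 0.0001 0.0704] w [-0.06  0.01 -0.04]
[-0.5014749  -0.30754642 -0.14762315]
```

The stem is centred in the bore and there's no force. Continuing down.

Call:
arm_command:
  motion:
    - {"dx": 0,"dy": 0,"dz": 0.01,"wx": 0,"wy": 0,"wz": 0,"gripper": 255}
    - {"dx": 0,"dy": 0,"dz": 0.01,"wx": 0,"wy": 0,"wz": 0,"gripper": 255}
    - {"dx": 0,"dy": 0,"dz": 0.01,"wx": 0,"wy": 0,"wz": 0,"gripper": 255}
    - {"dx": 0,"dy": 0,"dz": 0.01,"wx": 0,"wy": 0,"wz": 0,"gripper": 255}
    - {"dx": 0,"dy": 0,"dz": 0.008,"wx": 0,"wy": 0,"wz": 0,"gripper": 255}
    - {"dx": 0,"dy": 0,"dz": 0.006,"wx": 0,"wy": 0,"wz": 0,"gripper": 255}
    - {"dx": 0,"dy": 0,"dz": 0.002,"wx": 0,"wy": 0,"wz": 0,"gripper": 255}
    - {"dx": 0,"dy": 0,"dz": 0,"wx": 0,"wy": 0,"wz": 0,"gripper": 255}

```text
time_s: 39.15
tcp_pos: [0.4343, 0.2869, 0.1437]
tcp_rot: [[1.0, -0.001, -0.001], [-0.001, -1.0, 0.001], [-0.001, -0.001, -1.0]]
force: [-0.1, -0.3, -0.7]
width: 0.0134
```

Call:
arm_command:
  motion:
    - {"dx": 0,"dy": 0,"dz": 0.002,"wx": 0,"wy": 0,"wz": 0,"gripper": 255}
    - {"dx": 0,"dy": 0,"dz": 0.001,"wx": 0,"wy": 0,"wz": 0,"gripper": 255}
    - {"dx": 0,"dy": 0,"dz": 0,"wx": 0,"wy": 0,"wz": 0,"gripper": 255}

```text
time_s: 39.45
tcp_pos: [0.4345, 0.287, 0.1412]
tcp_rot: [[1.0, -0.001, -0.001], [-0.001, -1.0, 0.001], [-0.001, -0.001, -1.0]]
force: [-0.4, 0.1, -0.1]
width: 0.0138
```

Call:
arm_command:
  motion:
    - {"dx": 0,"dy": 0,"dz": 0.001,"wx": 0,"wy": 0,"wz": 0,"gripper": 255}
    - {"dx": 0,"dy": 0,"dz": 0,"wx": 0,"wy": 0,"wz": 0,"gripper": 255}

```text
time_s: 39.65
tcp_pos: [0.4345, 0.287, 0.1401]
tcp_rot: [[1.0, -0.001, -0.001], [-0.001, -1.0, 0.001], [-0.001, -0.001, -1.0]]
force: [0.4, -1.0, -0.1]
width: 0.0137
```

Call:
arm_command:
  motion:
    - {"dx": 0,"dy": 0,"dz": 0.0015,"wx": 0,"wy": 0,"wz": 0,"gripper": 255}
    - {"dx": 0,"dy": 0,"dz": 0,"wx": 0,"wy": 0,"wz": 0,"gripper": 255}

```text
time_s: 39.85
tcp_pos: [0.4354, 0.2873, 0.1402]
tcp_rot: [[1.0, -0.001, 0.001], [-0.001, -1.0, 0.002], [0.001, -0.002, -1.0]]
force: [-0.5, -0.3, 6.6]
width: 0.0134
```

Call:
arm_command:
  motion:
    - {"dx": 0,"dy": 0,"dz": 0.0015,"wx": 0,"wy": 0,"wz": 0,"gripper": 255}
    - {"dx": 0,"dy": 0,"dz": 0,"wx": 0,"wy": 0,"wz": 0,"gripper": 255}

```text
time_s: 40.05
tcp_pos: [0.4363, 0.2877, 0.1402]
tcp_rot: [[1.0, -0.001, 0.003], [-0.001, -1.0, 0.003], [0.003, -0.003, -1.0]]
force: [-0.8, -1.3, 11.7]
width: 0.0137
```

Seated (0.1402, 11.7 N). Now the last long swab.

Call:
arm_command:
  motion:
    - {"dx": 0,"dy": 0,"dz": -0.001,"wx": 0,"wy": 0,"wz": 0,"gripper": 165}
    - {"dx": 0,"dy": 0,"dz": 0,"wx": 0,"wy": 0,"wz": 0,"gripper": 165}
    - {"dx": 0,"dy": 0,"dz": 0,"wx": 0,"wy": 0,"wz": 0,"gripper": 165}
    - {"dx": 0,"dy": 0,"dz": 0,"wx": 0,"wy": 0,"wz": 0,"gripper": 165}
    - {"dx": 0,"dy": 0,"dz": -0.01,"wx": 0,"wy": 0,"wz": 0,"gripper": 165}
    - {"dx": 0,"dy": 0,"dz": -0.03,"wx": 0,"wy": 0,"wz": 0,"gripper": 165}
    - {"dx": 0,"dy": 0,"dz": -0.04,"wx": 0,"wy": 0,"wz": 0,"gripper": 165}
    - {"dx": 0,"dy": 0,"dz": -0.02,"wx": 0,"wy": 0,"wz": 0,"gripper": 165}
    - {"dx": 0,"dy": 0,"dz": 0,"wx": 0,"wy": 0,"wz": 0,"gripper": 165}

```text
time_s: 40.95
tcp_pos: [0.437, 0.288, 0.2427]
tcp_rot: [[1.0, -0.001, 0.007], [-0.001, -1.0, 0.004], [0.007, -0.004, -1.0]]
force: [-0.1, 0.2, -0.2]
width: 0.0335
```

Call:
arm_command:
  motion:
    - {"dx": -0.0046,"dy": 0.048,"dz": 0,"wx": 0,"wy": 0,"wz": 0,"gripper": 140}
    - {"dx": -0.0046,"dy": 0.048,"dz": 0,"wx": 0,"wy": 0,"wz": 0,"gripper": 140}
    - {"dx": -0.0046,"dy": 0.048,"dz": 0,"wx": 0,"wy": 0,"wz": 0,"gripper": 140}
    - {"dx": -0.0046,"dy": 0.048,"dz": 0,"wx": 0,"wy": 0,"wz": 0,"gripper": 140}
    - {"dx": -0.0046,"dy": 0.048,"dz": 0,"wx": 0,"wy": 0,"wz": 0,"gripper": 140}
    - {"dx": -0.0046,"dy": 0.048,"dz": 0,"wx": 0,"wy": 0,"wz": 0,"gripper": 140}
    - {"dx": -0.0046,"dy": 0.048,"dz": 0,"wx": 0,"wy": 0,"wz": 0,"gripper": 140}
    - {"dx": -0.0046,"dy": 0.048,"dz": 0,"wx": 0,"wy": 0,"wz": 0,"gripper": 140}
    - {"dx": -0.0046,"dy": 0.048,"dz": 0,"wx": 0,"wy": 0,"wz": 0,"gripper": 140}
    - {"dx": -0.0046,"dy": 0.048,"dz": 0,"wx": 0,"wy": 0,"wz": 0,"gripper": 140}
    - {"dx": -0.0046,"dy": 0.048,"dz": 0,"wx": 0,"wy": 0,"wz": 0,"gripper": 140}
    - {"dx": -0.0046,"dy": 0.048,"dz": 0,"wx": 0,"wy": 0,"wz": 0,"gripper": 140}

```text
time_s: 42.15
tcp_pos: [0.3776, -0.2904, 0.236]
tcp_rot: [[1.0, -0.001, -0.002], [-0.001, -1.0, 0.003], [-0.002, -0.003, -1.0]]
force: [0.2, 0.6, -0.7]
width: 0.0425
```

Call:
arm_command:
  motion:
    - {"dx": -0.001,"dy": 0.04,"dz": 0,"wx": 0,"wy": 0,"wz": 0,"gripper": 140}
    - {"dx": 0,"dy": 0.02,"dz": 0,"wx": 0,"wy": 0,"wz": 0,"gripper": 140}
    - {"dx": 0,"dy": 0,"dz": 0,"wx": 0,"wy": 0,"wz": 0,"gripper": 140}
    - {"dx": 0,"dy": 0,"dz": 0,"wx": 0,"wy": 0,"wz": 0,"gripper": 140}
    - {"dx": 0,"dy": 0,"dz": 0,"wx": 0,"wy": 0,"wz": 0,"gripper": 140}

```text
time_s: 42.65
tcp_pos: [0.3777, -0.3476, 0.2367]
tcp_rot: [[1.0, 0.0, -0.002], [0.0, -1.0, 0.002], [-0.002, -0.002, -1.0]]
force: [-0.1, -0.2, -0.2]
width: 0.0427
```

Run:
```python
from h import *
stand('w20')
```

```text
42.75 [ 0.3778697  -0.34762607  0.23707764] [-0.001  0.001 -1.   ] 0.042497697807702066
[306 189  17  24 324] yc -0.3549 ztop 0.1349 x 0.3774
d [-0.0006  0.0071  0.1286] w [-0.05  0.05  0.05]
```

Call:
arm_command:
  motion:
    - {"dx": -0.0003,"dy": 0.007,"dz": 0.035,"wx": 0,"wy": 0,"wz": 0,"gripper": 140}
    - {"dx": 0,"dy": 0,"dz": 0.035,"wx": 0,"wy": 0,"wz": 0,"gripper": 140}
    - {"dx": 0,"dy": 0,"dz": 0.03,"wx": 0,"wy": 0,"wz": 0,"gripper": 140}
    - {"dx": 0,"dy": 0,"dz": 0.018,"wx": 0,"wy": 0,"wz": 0,"gripper": 140}
    - {"dx": 0,"dy": 0,"dz": 0.0095,"wx": 0,"wy": 0,"wz": 0,"gripper": 140}
    - {"dx": 0,"dy": 0,"dz": 0,"wx": 0,"wy": 0,"wz": 0,"gripper": 140}
    - {"dx": 0,"dy": 0,"dz": 0,"wx": 0,"wy": 0,"wz": 0,"gripper": 140}

```text
time_s: 43.5
tcp_pos: [0.3782, -0.3564, 0.1112]
tcp_rot: [[1.0, -0.0, 0.0], [-0.0, -1.0, -0.001], [0.0, 0.001, -1.0]]
force: [-0.1, -0.2, 0.7]
width: 0.0423
```

Call:
arm_command:
  motion:
    - {"dx": 0,"dy": 0,"dz": 0,"wx": 0,"wy": 0,"wz": 0,"gripper": 255}
    - {"dx": 0,"dy": 0,"dz": 0,"wx": 0,"wy": 0,"wz": 0,"gripper": 255}
    - {"dx": 0,"dy": 0,"dz": 0,"wx": 0,"wy": 0,"wz": 0,"gripper": 255}
    - {"dx": 0,"dy": 0,"dz": 0,"wx": 0,"wy": 0,"wz": 0,"gripper": 255}
    - {"dx": 0,"dy": 0,"dz": 0,"wx": 0,"wy": 0,"wz": 0,"gripper": 255}
    - {"dx": 0,"dy": 0,"dz": -0.005,"wx": 0,"wy": 0,"wz": 0,"gripper": 255}
    - {"dx": 0,"dy": 0,"dz": -0.02,"wx": 0,"wy": 0,"wz": 0,"gripper": 255}
    - {"dx": 0,"dy": 0,"dz": -0.035,"wx": 0,"wy": 0,"wz": 0,"gripper": 255}
    - {"dx": 0,"dy": 0,"dz": -0.04,"wx": 0,"wy": 0,"wz": 0,"gripper": 255}
    - {"dx": 0,"dy": 0,"dz": -0.04,"wx": 0,"wy": 0,"wz": 0,"gripper": 255}
    - {"dx": 0,"dy": 0,"dz": -0.025,"wx": 0,"wy": 0,"wz": 0,"gripper": 255}
    - {"dx": 0,"dy": 0,"dz": 0,"wx": 0,"wy": 0,"wz": 0,"gripper": 255}
  newtons: 45

```text
time_s: 44.7
tcp_pos: [0.3793, -0.3583, 0.2804]
tcp_rot: [[1.0, -0.001, 0.005], [-0.001, -1.0, -0.007], [0.005, 0.007, -1.0]]
force: [0.5, 0.4, 0.4]
width: 0.0137
```

Run:
```python
from h import *
im=save('wrist','w21');im=save('wrist','w21');o=get_obs();print(o['time_s'],o['tcp_pos'],o['width'],swab_axis(im,0))
print(im[236:262,314].max(1).tolist())
plan((.5912,.284,.27),R0(0))
```

```text
44.8 [ 0.3775562  -0.35609098  0.27506057] 0.013445777765394861 (np.float64(219.5), np.float64(8.630810481530769e-05))
[34, 35, 35, 36, 36, 35, 44, 37, 33, 36, 40, 45, 46, 46, 44, 45, 46, 46, 46, 47, 48, 48, 48, 50, 48, 48]
d [ 0.2132 -0.6402  0.0051] w [-0.02  0.04 -0.04]
```

It's a long cap, straight in the hand. Carrying it to tall_a.

Call:
arm_command:
  motion:
    - {"dx": 0.005,"dy": -0.015,"dz": 0,"wx": 0,"wy": 0,"wz": 0,"gripper": 255}
    - {"dx": 0.01,"dy": -0.03,"dz": 0,"wx": 0,"wy": 0,"wz": 0,"gripper": 255}
    - {"dx": 0.0141,"dy": -0.0423,"dz": 0,"wx": 0,"wy": 0,"wz": 0,"gripper": 255}
    - {"dx": 0.0141,"dy": -0.0423,"dz": 0,"wx": 0,"wy": 0,"wz": 0,"gripper": 255}
    - {"dx": 0.0141,"dy": -0.0423,"dz": 0,"wx": 0,"wy": 0,"wz": 0,"gripper": 255}
    - {"dx": 0.0141,"dy": -0.0423,"dz": 0,"wx": 0,"wy": 0,"wz": 0,"gripper": 255}
    - {"dx": 0.0141,"dy": -0.0423,"dz": 0,"wx": 0,"wy": 0,"wz": 0,"gripper": 255}
    - {"dx": 0.0141,"dy": -0.0423,"dz": 0,"wx": 0,"wy": 0,"wz": 0,"gripper": 255}
    - {"dx": 0.0141,"dy": -0.0423,"dz": 0,"wx": 0,"wy": 0,"wz": 0,"gripper": 255}
    - {"dx": 0.0141,"dy": -0.0423,"dz": 0,"wx": 0,"wy": 0,"wz": 0,"gripper": 255}
    - {"dx": 0.0141,"dy": -0.0423,"dz": 0,"wx": 0,"wy": 0,"wz": 0,"gripper": 255}
    - {"dx": 0.0141,"dy": -0.0423,"dz": 0,"wx": 0,"wy": 0,"wz": 0,"gripper": 255}

```text
time_s: 46.0
tcp_pos: [0.5322, 0.1146, 0.2728]
tcp_rot: [[1.0, 0.0, -0.006], [0.0, -1.0, 0.001], [-0.006, -0.001, -1.0]]
force: [0.3, -0.8, 0.7]
width: 0.0136
```

Call:
arm_command:
  motion:
    - {"dx": 0.0141,"dy": -0.0423,"dz": 0,"wx": 0,"wy": 0,"wz": 0,"gripper": 255}
    - {"dx": 0.0141,"dy": -0.0423,"dz": 0,"wx": 0,"wy": 0,"wz": 0,"gripper": 255}
    - {"dx": 0.0141,"dy": -0.0423,"dz": 0,"wx": 0,"wy": 0,"wz": 0,"gripper": 255}
    - {"dx": 0.01,"dy": -0.03,"dz": 0,"wx": 0,"wy": 0,"wz": 0,"gripper": 255}
    - {"dx": 0.005,"dy": -0.015,"dz": 0.014,"wx": 0,"wy": 0,"wz": 0,"gripper": 255}
    - {"dx": 0,"dy": 0,"dz": 0.02,"wx": 0,"wy": 0,"wz": 0,"gripper": 255}
    - {"dx": 0,"dy": 0,"dz": 0.01,"wx": 0,"wy": 0,"wz": 0,"gripper": 255}
    - {"dx": 0,"dy": 0,"dz": 0,"wx": 0,"wy": 0,"wz": 0,"gripper": 255}
    - {"dx": 0,"dy": 0,"dz": 0,"wx": 0,"wy": 0,"wz": 0,"gripper": 255}
    - {"dx": 0,"dy": 0,"dz": 0,"wx": 0,"wy": 0,"wz": 0,"gripper": 255}

```text
time_s: 47.0
tcp_pos: [0.5917, 0.2835, 0.2325]
tcp_rot: [[1.0, -0.001, 0.001], [-0.001, -1.0, 0.001], [0.001, -0.001, -1.0]]
force: [0.8, -0.3, -0.4]
width: 0.0139
```

Run:
```python
from h import *
align('w22',(.5912,.284,.13),.074)
```

```text
47.15 [0.5918 0.2835 0.2327] [[1.0, -0.001, 0.001], [-0.001, -1.0, 0.001], [0.001, -0.001, -1.0]] 0.01363807189216114
swab flange row/axis y (np.float64(219.5), np.float64(8.729544835624735e-05))
mouth pred [313.21773954 196.81133867] bud pred [314.044813   202.65143971]
col 313 [38, 40, 39, 39, 39, 38, 35, 69, 77, 87, 102, 107, 154, 122, 106, 106, 117, 176, 141, 118, 115, 123, 122, 122, 122, 123, 124, 131, 148, 141, 140, 139, 147, 189, 157, 129, 133, 160, 163, 255, 255, 255, 255, 141, 151, 153, 153, 153, 143, 114, 109, 113, 118, 127, 148, 127, 119, 119, 120, 120, 121, 120, 121, 121, 120, 119, 120, 121, 123, 129, 50, 35, 41, 41, 42, 43, 40, 39, 40, 37, 40, 39, 39, 39, 38, 39, 39, 37, 38, 38, 38, 38, 55, 47, 39, 40, 48, 52, 52, 51]
row 196 293 [216, 218, 218, 218, 217, 217, 221, 207, 203, 226, 231, 228, 244, 253, 253, 121, 136, 150, 154, 154, 153, 154, 154, 155, 150, 124, 153, 246, 254, 246, 207, 231, 208, 223, 245, 245, 244, 245, 245, 246, 243]
row-8 [135, 134, 134, 135, 135, 135, 134, 128, 148, 198, 150, 168, 158, 132, 114, 144, 193, 246, 255, 255, 163, 167, 169, 209, 239, 207, 128, 121, 140, 149, 135, 154, 174, 160, 135, 139, 139, 139, 142, 130, 101]
d [-0.0007 -0.0003  0.1025] w [-0.08 -0.05 -0.07]
```

Call:
arm_command:
  motion:
    - {"dx": -0.0004,"dy": 0.0007,"dz": 0,"wx": 0,"wy": 0,"wz": 0,"gripper": 255}
    - {"dx": 0,"dy": 0,"dz": 0.01,"wx": 0,"wy": 0,"wz": 0,"gripper": 255}
    - {"dx": 0,"dy": 0,"dz": 0.006,"wx": 0,"wy": 0,"wz": 0,"gripper": 255}
    - {"dx": 0,"dy": 0,"dz": 0.005,"wx": 0,"wy": 0,"wz": 0,"gripper": 255}
    - {"dx": 0,"dy": 0,"dz": 0.005,"wx": 0,"wy": 0,"wz": 0,"gripper": 255}
    - {"dx": 0,"dy": 0,"dz": 0.005,"wx": 0,"wy": 0,"wz": 0,"gripper": 255}
    - {"dx": 0,"dy": 0,"dz": 0,"wx": 0,"wy": 0,"wz": 0,"gripper": 255}
    - {"dx": 0,"dy": 0,"dz": 0,"wx": 0,"wy": 0,"wz": 0,"gripper": 255}

```text
time_s: 48.0
tcp_pos: [0.5908, 0.283, 0.2002]
tcp_rot: [[1.0, -0.001, -0.001], [-0.001, -1.0, 0.001], [-0.001, -0.001, -1.0]]
force: [0.3, -0.5, 0.4]
width: 0.0135
```

Run:
```python
from h import *
o,im=align('w23',(.5914,.2833,.13),.074);print(o['force'])
```

```text
48.15 [0.591  0.2831 0.2006] [[1.0, -0.001, -0.0], [-0.001, -1.0, 0.001], [-0.0, -0.001, -1.0]] 0.013381804185276184
swab flange row/axis y (np.float64(219.5), np.float64(8.673917057446488e-05))
mouth pred [314.55230398 206.59540135] bud pred [314.04408396 202.65213695]
col 314 [34, 35, 35, 35, 37, 37, 35, 36, 36, 29, 62, 117, 61, 100, 116, 134, 151, 106, 107, 103, 134, 168, 159, 113, 110, 117, 121, 121, 123, 123, 122, 122, 122, 119, 144, 142, 140, 140, 141, 143, 138, 148, 154, 116, 117, 149, 171, 175, 160, 153, 145, 127, 115, 129, 148, 127, 119, 121, 122, 124, 123, 123, 121, 120, 121, 121, 121, 122, 125, 130, 49, 34, 41, 42, 43, 41, 39, 39, 39, 39, 40, 40, 39, 39, 38, 39, 39, 38, 38, 40, 37, 36, 48, 43, 37, 39, 45, 52, 50, 50]
row 206 294 [34, 33, 34, 34, 33, 26, 63, 152, 239, 244, 245, 248, 251, 255, 173, 122, 145, 153, 120, 119, 119, 128, 159, 182, 139, 113, 123, 221, 254, 252, 249, 238, 234, 218, 115, 32, 24, 27, 27, 28, 28]
row-8 [102, 101, 102, 102, 102, 98, 121, 158, 189, 158, 244, 206, 114, 130, 203, 252, 255, 249, 158, 162, 160, 160, 164, 169, 172, 255, 251, 207, 124, 121, 146, 131, 146, 171, 172, 103, 102, 104, 104, 105, 105]
d [ 0.0003 -0.0001  0.0708] w [-0.06  0.01 -0.03]
[-0.45776111  0.24205395 -0.72767324]
```

The rim spans columns 300.5–327.5, its centre at 314.2, and the stem is centred in it. Continuing down.

Call:
arm_command:
  motion:
    - {"dx": 0,"dy": 0,"dz": 0.01,"wx": 0,"wy": 0,"wz": 0,"gripper": 255}
    - {"dx": 0,"dy": 0,"dz": 0.01,"wx": 0,"wy": 0,"wz": 0,"gripper": 255}
    - {"dx": 0,"dy": 0,"dz": 0.01,"wx": 0,"wy": 0,"wz": 0,"gripper": 255}
    - {"dx": 0,"dy": 0,"dz": 0.01,"wx": 0,"wy": 0,"wz": 0,"gripper": 255}
    - {"dx": 0,"dy": 0,"dz": 0.008,"wx": 0,"wy": 0,"wz": 0,"gripper": 255}
    - {"dx": 0,"dy": 0,"dz": 0.006,"wx": 0,"wy": 0,"wz": 0,"gripper": 255}
    - {"dx": 0,"dy": 0,"dz": 0.002,"wx": 0,"wy": 0,"wz": 0,"gripper": 255}
    - {"dx": 0,"dy": 0,"dz": 0.002,"wx": 0,"wy": 0,"wz": 0,"gripper": 255}
    - {"dx": 0,"dy": 0,"dz": 0.001,"wx": 0,"wy": 0,"wz": 0,"gripper": 255}
    - {"dx": 0,"dy": 0,"dz": 0,"wx": 0,"wy": 0,"wz": 0,"gripper": 255}

```text
time_s: 49.2
tcp_pos: [0.5909, 0.2831, 0.1415]
tcp_rot: [[1.0, -0.001, -0.001], [-0.001, -1.0, 0.001], [-0.001, -0.001, -1.0]]
force: [0.3, 0.3, -0.5]
width: 0.0136
```

Call:
arm_command:
  motion:
    - {"dx": 0,"dy": 0,"dz": 0.0015,"wx": 0,"wy": 0,"wz": 0,"gripper": 255}
    - {"dx": 0,"dy": 0,"dz": 0.0005,"wx": 0,"wy": 0,"wz": 0,"gripper": 255}
    - {"dx": 0,"dy": 0,"dz": 0,"wx": 0,"wy": 0,"wz": 0,"gripper": 255}

```text
time_s: 49.5
tcp_pos: [0.5915, 0.2833, 0.1407]
tcp_rot: [[1.0, -0.001, 0.001], [-0.001, -1.0, 0.001], [0.001, -0.001, -1.0]]
force: [-0.9, -1.0, 5.6]
width: 0.0135
```

Call:
arm_command:
  motion:
    - {"dx": 0,"dy": 0,"dz": 0.0015,"wx": 0,"wy": 0,"wz": 0,"gripper": 255}
    - {"dx": 0,"dy": 0,"dz": 0,"wx": 0,"wy": 0,"wz": 0,"gripper": 255}

```text
time_s: 49.7
tcp_pos: [0.5922, 0.2836, 0.1407]
tcp_rot: [[1.0, -0.001, 0.003], [-0.001, -1.0, 0.002], [0.003, -0.002, -1.0]]
force: [-1.6, -0.3, 9.0]
width: 0.0133
```

Seated. I'll release, back off and check the lane.

Call:
arm_command:
  motion:
    - {"dx": 0,"dy": 0,"dz": -0.001,"wx": 0,"wy": 0,"wz": 0,"gripper": 165}
    - {"dx": 0,"dy": 0,"dz": 0,"wx": 0,"wy": 0,"wz": 0,"gripper": 165}
    - {"dx": 0,"dy": 0,"dz": 0,"wx": 0,"wy": 0,"wz": 0,"gripper": 165}
    - {"dx": 0,"dy": 0,"dz": 0,"wx": 0,"wy": 0,"wz": 0,"gripper": 165}
    - {"dx": 0,"dy": 0,"dz": -0.01,"wx": 0,"wy": 0,"wz": 0,"gripper": 165}
    - {"dx": 0,"dy": 0,"dz": -0.03,"wx": 0,"wy": 0,"wz": 0,"gripper": 165}
    - {"dx": 0,"dy": 0,"dz": -0.04,"wx": 0,"wy": 0,"wz": 0,"gripper": 165}
    - {"dx": 0,"dy": 0,"dz": -0.04,"wx": 0,"wy": 0,"wz": 0,"gripper": 165}

```text
time_s: 50.5
tcp_pos: [0.5905, 0.2828, 0.2601]
tcp_rot: [[1.0, -0.001, -0.002], [-0.001, -1.0, 0.0], [-0.002, -0.0, -1.0]]
force: [0.6, 0.2, 0.7]
width: 0.0335
```

Call:
arm_command:
  motion:
    - {"dx": -0.025,"dy": 0.035,"dz": 0,"wx": 0,"wy": 0,"wz": 0,"gripper": 165}
    - {"dx": -0.025,"dy": 0.035,"dz": 0,"wx": 0,"wy": 0,"wz": 0,"gripper": 165}
    - {"dx": -0.025,"dy": 0.035,"dz": 0,"wx": 0,"wy": 0,"wz": 0,"gripper": 165}
    - {"dx": -0.025,"dy": 0.035,"dz": 0,"wx": 0,"wy": 0,"wz": 0,"gripper": 165}
    - {"dx": 0,"dy": 0,"dz": 0,"wx": 0,"wy": 0,"wz": 0,"gripper": 165}
    - {"dx": 0,"dy": 0,"dz": 0,"wx": 0,"wy": 0,"wz": 0,"gripper": 165}

```text
time_s: 51.1
tcp_pos: [0.491, 0.1427, 0.2598]
tcp_rot: [[1.0, -0.002, 0.001], [-0.002, -1.0, 0.001], [0.001, -0.001, -1.0]]
force: [1.3, -0.1, 0.6]
width: 0.0336
```

Run:
```python
from h import *
o=get_obs();print(o['time_s'],o['tcp_pos'])
w=save('wrist','w24');s=save('side','s24');t=save('top','t24')
p=proj('wrist',(.48,.286,.12),o).astype(int);print(p)
A=cv2.resize(w[max(p[1]-70,0):p[1]+60,p[0]-125:p[0]+125],(800,416),interpolation=cv2.INTER_CUBIC)
B=cv2.resize(s[205:290,235:375],(300,182),interpolation=cv2.INTER_CUBIC);C=cv2.resize(t[155:265,180:280],(165,182),interpolation=cv2.INTER_CUBIC)
c=np.zeros((600,800,3),np.uint8);c[:416]=A;c[417:599,:300]=B;c[417:599,310:475]=C;cv2.imwrite('pics/m24.png',c)
```

```text
51.1 [0.49096974 0.1426634  0.25981645]
[302  51]
```

View pics/m24.png

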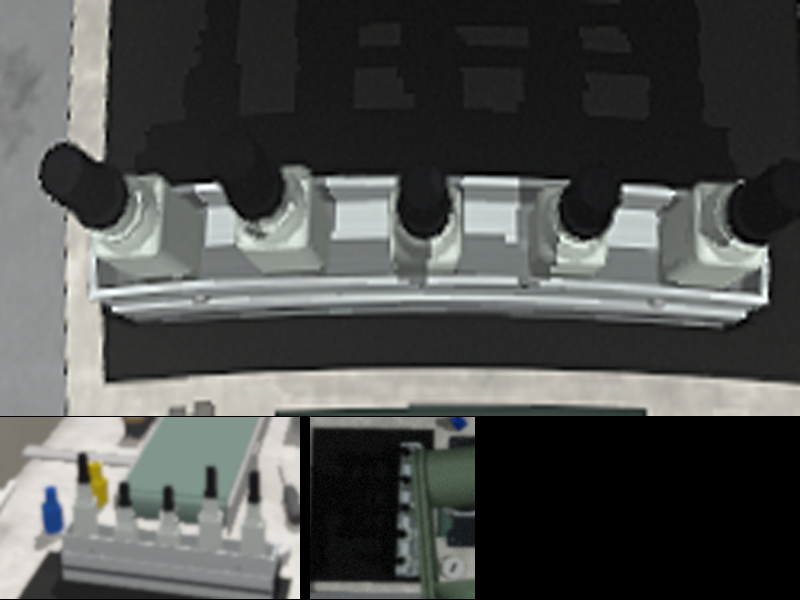

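Picture 15: all five vials stand in the lane with caps on, the mat is empty, and the blue and yellow vials are untouched. One numeric check of the cap heights in the side view, then I'll hand in.

Run:
```python
from h import *
s=cv2.imread('pics/s24.png');g=s.max(2)
for n,x,zt in(('tall_a',.591,.169),('short_c',.54,.136),('short_a',.487,.136),('tall_b',.4355,.169),('closed',.3865,.169)):
    p=proj('side',(x,.2855,zt));c=int(round(p[0]));col=g[int(p[1])-14:int(p[1])+30,c-1:c+2].mean(1);r=np.where(col<70)[0]
    print(n,p.round(1),'dark rows',r[0]+int(p[1])-14,r[-1]+int(p[1])-14)
print(job_done())
```

```text
tall_a [273.5 222.1] dark rows 223 235
short_c [293.4 235.5] dark rows 236 246
short_a [313.7 237.4] dark rows 238 248
tall_b [333.7 227.6] dark rows 229 242
closed [353.4 229.4] dark rows 231 244
the job is handed in; nothing more can be done
None
```

The job is done and handed in at about 51 s. The tipped vial, short_c, stands upright in the lane. All four swabs are pushed down to the rim: the two short ones in short_c and short_a, the two long ones in tall_b and tall_a.

**Last checks:** The final pictures showed all five vials upright in the lane, including the closed tall one. The mat was empty and the blue and yellow vials were untouched. Each cap stopped on its rim at 9–12 N with no further travel. Cap tops in the side view sat within 1–2 px of fully seated, the same as on the vial that was already closed.

**Disagreements and failures:**
- My first two moves were refused because each row needs every field. Nothing had moved.
- The first swab tilted about 4.5° in the hand. I corrected it with the wrist and gripped the others harder.
- My rim-fitting routine misread that vial's mouth by about 9 px, so I located the mouths from pixel edges instead.
- The last height reading of the fourth swab (0.135 m) fell between long and short. Two earlier readings and the view in the hand showed it was long.

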